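Return washed coring punches to their clip rack

ROBOT

A 6-joint arm with a two-finger parallel gripper is mounted at the origin on a cart in front of the work surface, level with it; the furniture and walls round the work are solid. World frame = base frame: x ahead of the robot, y to its left, z up, the work surface at z = 0. Lengths are in mm, angles in degrees, forces in N, time in s.
With the tool pointing down it reaches from about 350 to 850 mm from the base axis. Payload 8.1 kg.
Tool frame: the origin (TCP) lies midway between the tips of the shut fingers; the grasp point (between the pads) lies 19 mm behind it; z points along the fingers, y is the line along which they close (so a half turn about z gives the same grasp; the last joint's range is limited). The gripper opens to 85 mm and grips with 20 to 120 N. Pads are 22 mm wide; open, the fingers measure 114 mm over their backs; the gripper's body (76 mm by 85 mm) begins 54 mm behind the grasp point. The pads swing forward as they close: fully open they stand 13 mm farther back than shut.
Start: joints at [-69.122, 7.471, 85.268, -0, 87.261, -4.893], TCP at [260.891, -540.316, 231.292] pointing down, gripper open.
Joint ranges: [-169.43, 169.43], [-51.17, 129.36], [1.28, 143.12], [-76.62, 256.62], [0, 156.53], [-152.29, 152.29]. Speed limits (degrees/s): [136.94, 136.94, 159.86, 180, 180, 180].

INTERFACE

Orientations are given as [roll, pitch, yaw] about the fixed x, y, z axes, in that order (R = Rz(yaw) Ry(pitch) Rx(roll)).
In Python, from bench import r gives the robot as it stands.
- The arm moves only by the tool apply_moves, never from a script. Its argument "steps" is a list of rows, each a list of 7 numbers: the opening, from -1 (shut) to 1 (fully open), then the shift along the tool's x, y, z in mm, then the turn, a rotation vector about the tool's x, y, z in units of 5 degrees (1.0 is 5 degrees). A call has exactly 8 rows; each row shifts and turns the commanded pose from where the row before left it, along the tool's axes as they then stand; what a row does not reach is not made up. A row lasts 1/10 s, in which the tool goes at most 50 mm and 8.59 degrees, less where a joint would pass 70% of its speed; a pose out of reach is approached as far as the arm can. A call is refused whole if a number of a shift passes 50 or a number of a turn 1, either way. A call with a gripper value outside its range is refused whole. The fingers move at their own pace and stop on an object; "squeeze" is the grip in N (left out, the last holds). Time passes only in rows, so rows that do not move let the fingers close, or fill a call up. It gives the time, the measured TCP pose, the force, the opening and the grip force at its end, in the units of the state.
- r.sense(): the state, without advancing time (a new reading comes with each control period).
- r.snapshot(name): name is "side" or "top"; returns a dict with "color" (480x640x3 uint8, blue, green, red), "depth" (480x640 float32, mm along the optical axis (not along the pixel's ray), 0 where there is no reading), "mtx" (3x3 intrinsics, pixels), "T" (4x4, takes a point from camera to world coordinates). Camera axes: x right, y down, z forward; pixel columns grow to the right and rows downward; lengths in mm; the calibration is good to about 2 mm. A picture is of the moment at which its call begins.
- r.hand_in(): hands the job in; it is judged then, once.
The state is a dict: "time": time; "joint_pos": joint angles; "qd": joint speeds; "joint_efforts": joint torques, N m; "tool_pos": TCP position; "tcp_rot": TCP orientation; "ft_force": force on the tool from outside, world axes, zero at the start; "wrist_torque": the same for the moment, N m; "finger_gap": finger opening in mm; "grip_force": force on a finger pad.
Only numpy, scipy, OpenCV 4.12 (cv2) and the standard library are available. Lean on these libraries where they do the work, as an engineer would, in place of code of your own. Each camera call takes 0.05 s, during which the arm holds its last target. There are 200 camera calls.

TASK

First push the white clip rack home into the back left corner of the steel tray, square against both lips. Then lift the washed coring punches out of the pan and click each one down into the pair of spring clips graded for its thickness, thinnest at the left, so that it lies fully home across both rails, about centred, with its square collar towards you. Finally, when the pan is empty, push the pan up snug against the right side of the rack and the back lip of the tray, the rack still in its corner; leave the bottle and the cup behind the tray alone.

Things in the scene. Friction and masses are not known exactly. Their poses are not given: they have to be found in the camera images.
- tray: Lipped stainless drip tray, fixed on the bench: 290 mm (x) by 600 mm (y) outside, floor 2 mm thick, lips 14 mm high and 4 mm thick. Origin under its centre at bench level; its x points away from the robot (back), y to the left.
- tray_corner (a point): Inside back left corner of the tray, on its floor: where the back lip (+x) and the left lip (+y) meet. Axes as the tray's. The centre of the rack, when home, lies 90 mm before and 115 mm to the right of it.
- clip_rack: Punch rack, loose, 0.6 kg: shallow white box 180 mm (x) by 230 mm (y), base 4 mm, edge wall 30 mm high, 4 mm thick, standing in the tray. Two aluminium rails along its y at x = -33 and +33 mm each carry four spring clips 48 mm apart, graded 12, 15, 18, 21 mm from left (+y) to right. Punches lie along x across both rails. Origin: centre of the underside; x to the back, y left, z up.
- pan: Wash pan, loose, 0.4 kg: open stainless pan 190 mm (x) by 220 mm (y), 40 mm high, walls and floor 3 mm, standing in the tray to the right of the rack and holding the punches. Origin: centre of the underside; x to the back, y to the left.
- rack_corner (a point): Back left bottom corner of the rack (x +90, y +115 mm in the rack's frame).
- rack_corner_front (a point): Front left bottom corner of the rack (x -90, y +115 mm).
- rack_corner_right (a point): Back right bottom corner of the rack (x +90, y -115 mm); axes as the rack's.
- pan_corner (a point): Back left bottom corner of the pan (x +95, y +110 mm in the pan's frame).
- pan_corner_front (a point): Front left bottom corner of the pan (x -95, y +110 mm).
- punch_s: The smallest coring punch: stainless cylinder, shaft 12 mm thick, 124 mm long, 60 g, with a square collar 12 mm long and 16 mm square at one end (its -x end) and a bevelled cutting edge at the other (+x). Origin on its axis at mid-length; x along the axis. Starts in the pan, collar to the robot, about 46 mm or more from its neighbours. May be absent.
- punch_s_collar (a point): Centre of the square collar of the smallest punch, 56 mm from its middle.
- clip_s (a point): Seat of the smallest (12 mm) pair of clips, 1st from the left: where the punch's middle lies when home, 48 mm above the rack's underside, midway between the rails (56 mm clear for the fingers). Sprung lips over a seat: in their flared mouth the punch rests 9 mm too high; pressed straight down with 10 to 20 N it snaps home. Axes as the rack's.
- punch_m: The second smallest coring punch: stainless cylinder, shaft 15 mm thick, 136 mm long, 90 g, with a square collar 12 mm long and 19 mm square at one end (its -x end) and a bevelled cutting edge at the other (+x). Origin on its axis at mid-length; x along the axis. Starts in the pan, collar to the robot, about 46 mm or more from its neighbours. May be absent.
- punch_m_collar (a point): Centre of the square collar of the second smallest punch, 62 mm from its middle.
- clip_m (a point): Seat of the second smallest (15 mm) pair of clips, 2nd from the left: where the punch's middle lies when home, 48 mm above the rack's underside, midway between the rails (56 mm clear for the fingers). Sprung lips over a seat: in their flared mouth the punch rests 11 mm too high; pressed straight down with 10 to 20 N it snaps home. Axes as the rack's.
- punch_l: The second largest coring punch: stainless cylinder, shaft 18 mm thick, 148 mm long, 120 g, with a square collar 12 mm long and 22 mm square at one end (its -x end) and a bevelled cutting edge at the other (+x). Origin on its axis at mid-length; x along the axis. Starts in the pan, collar to the robot, about 46 mm or more from its neighbours. May be absent.
- punch_l_collar (a point): Centre of the square collar of the second largest punch, 68 mm from its middle.
- clip_l (a point): Seat of the second largest (18 mm) pair of clips, 3rd from the left: where the punch's middle lies when home, 48 mm above the rack's underside, midway between the rails (56 mm clear for the fingers). Sprung lips over a seat: in their flared mouth the punch rests 13 mm too high; pressed straight down with 10 to 20 N it snaps home. Axes as the rack's.
- punch_xl: The largest coring punch: stainless cylinder, shaft 21 mm thick, 160 mm long, 150 g, with a square collar 12 mm long and 25 mm square at one end (its -x end) and a bevelled cutting edge at the other (+x). Origin on its axis at mid-length; x along the axis. Starts in the pan, collar to the robot, about 46 mm or more from its neighbours. May be absent.
- punch_xl_collar (a point): Centre of the square collar of the largest punch, 74 mm from its middle.
- clip_xl (a point): Seat of the largest (21 mm) pair of clips, 4th from the left: where the punch's middle lies when home, 48 mm above the rack's underside, midway between the rails (56 mm clear for the fingers). Sprung lips over a seat: in their flared mouth the punch rests 14 mm too high; pressed straight down with 10 to 20 N it snaps home. Axes as the rack's.
- bottle: Brown reagent bottle with black cap, 36 mm across, 92 mm high, behind the tray. Leave alone.
- cup: Specimen cup with yellow lid, 39 mm across, 48 mm high, behind the tray. Leave alone.
Not all that is in view belongs to the job. Leave any blue or orange look-alike of the punch_m alone.

How it is judged (in metres and radians):
On the way, in this order (a step that is already met when the one before it is completed fails the run):
1. the rack stands square in the back left corner of the tray, within 6 mm of both lips (x of each of rack_corner, rack_corner_right in the frame of tray_corner above -0.006 m and y of each of rack_corner, rack_corner_front in the frame of tray_corner above -0.006 m and angle between clip_rack's own z axis and vertical below 0.05 rad), for 0.2 s.
2. every punch present is clicked home into the clips of its own size, collar to the front (y of punch_s in the frame of clip_rack between 0.068 and 0.076 m and z of punch_s in the frame of clip_rack between 0.045 and 0.051 m and x of punch_s in the frame of clip_rack between -0.012 and 0.012 m and angle between the x axis of each of punch_s, punch_m, punch_l, punch_xl and the x axis of clip_rack, either way round below 0.08 rad and x of each of punch_s_collar, punch_m_collar, punch_l_collar, punch_xl_collar in the frame of clip_rack below 0 m and y of punch_m in the frame of clip_rack between 0.02 and 0.028 m and z of punch_m in the frame of clip_rack between 0.045 and 0.051 m and x of punch_m in the frame of clip_rack between -0.012 and 0.012 m and y of punch_l in the frame of clip_rack between -0.028 and -0.02 m and z of punch_l in the frame of clip_rack between 0.045 and 0.051 m and x of punch_l in the frame of clip_rack between -0.012 and 0.012 m and y of punch_xl in the frame of clip_rack between -0.076 and -0.068 m and z of punch_xl in the frame of clip_rack between 0.045 and 0.051 m and x of punch_xl in the frame of clip_rack between -0.012 and 0.012 m), for 0.2 s.
3. the empty pan stands snug against the right side of the rack and the back lip, the rack in its corner (x of each of rack_corner, rack_corner_right in the frame of tray_corner above -0.006 m and y of each of rack_corner, rack_corner_front in the frame of tray_corner above -0.006 m and y of pan_corner in the frame of rack_corner_right above -0.007 m and y of pan_corner_front in the frame of rack_corner_right above -0.009 m and x of pan_corner in the frame of tray_corner above -0.007 m), for 0.2 s.
At the end, for the whole second after the job is handed in: Each punch present is clicked down in its own size of clips (height 3 mm, sideways 4, along 12, 0.08 rad), collar to the front; rack flat in the tray's back left corner, 6 mm from both lips at most; pan within 7 mm of the back lip and of the rack's right side (9 at its front); all at rest (all of step 2 and all of step 3 and angle between each of clip_rack, pan's own z axis and vertical below 0.05 rad and linear speed of each of clip_rack, pan, punch_s, punch_m, punch_l, punch_xl below 0.02 m/s); the robot touches nothing.
It fails at once if the bottle or the cup is moved by more than 20 mm or tipped (distance of any of bottle, cup from where it was at the start of the episode above 0.02 m or angle between any of bottle, cup's own z axis and vertical above 0.4 rad).
Of punch_s, punch_m, punch_l, punch_xl only 3 to 4 are there at a start; the rules pass over those that are not, and their reading is None.
At some moment in a run one of clip_rack, pan may be knocked a few centimetres aside while the robot is not near it.
Once in a run the grip may slacken for a moment while it holds something.
It also fails if it takes over 200 s, if anything falls off the work surface, if the arm or the gripper's body presses on something with over 40 N, if the wrist force passes 120 N, or if a joint passes its speed limit or range.

## Working session

There is one attempt and no reset: what is moved stays moved. The work goes in short steps, Python scripts to look and compute and a tool call to move; the robot and the scene stay as the last step left them, time stands still between calls to the robot, and variables do not carry over. Pictures are saved under pics/ and viewed, at most 14 in all, crops included, and the job is handed in when it is done.

Besides the shell and the picture viewer there is one more tool, called after "Call:" in YAML: its name, and indented under it one key for each argument. apply_moves: Moves the arm, as the interface text tells. Its arguments: {"type":"object","properties":{"steps":{"type":"array"},"squeeze":{"type":"number"}},"required":["steps"]}

```bash
ls; mkdir -p pics; python3 - <<'E'
from bench import r
import cv2
s=r.sense();print(s)
for n in("top","side"):
    d=r.snapshot(n);cv2.imwrite(f"pics/{n}0.png",d["color"]);print(n,d["mtx"].round(1).tolist(),d["T"].round(3).tolist())
E
```

```text
pics
{'time': 0.0, 'joint_pos': array([-6.91237173e+01,  7.51545184e+00,  8.53305099e+01, -7.84736947e-04,
        8.72610376e+01, -4.89232255e+00]), 'qd': array([ 0.00899121,  0.08390892, -0.0451902 ,  0.004316  ,  0.14434669,
       -0.03366147]), 'joint_efforts': array([ 1.99239339e-04, -5.69413161e+01, -5.00541186e+01, -2.20318775e-04,
        1.47904514e-02,  6.61820695e-05]), 'tool_pos': array([ 260.66623446, -539.80172531,  230.22905159]), 'tcp_rot': array([-1.79893324e+02, -8.34434949e-03,  2.57686357e+01]), 'ft_force': array([0.46393005, 0.01532618, 0.1220353 ]), 'wrist_torque': array([0.049686  , 0.04138614, 0.01269595]), 'grip_force': 0.0, 'finger_gap': 85.56407534829988}
top [[483.5, 0.0, 315.8], [0.0, 483.5, 232.9], [0.0, 0.0, 1.0]] [[-0.025, -0.987, 0.16, 416.136], [-1.0, 0.025, -0.002, -9.106], [-0.002, -0.16, -0.987, 1122.16], [0.0, 0.0, 0.0, 1.0]]
side [[435.2, 0.0, 314.6], [0.0, 435.2, 242.0], [0.0, 0.0, 1.0]] [[0.898, -0.156, 0.411, 82.696], [-0.439, -0.333, 0.834, -979.187], [0.006, -0.93, -0.368, 497.661], [0.0, 0.0, 0.0, 1.0]]
```

View pics/top0.png

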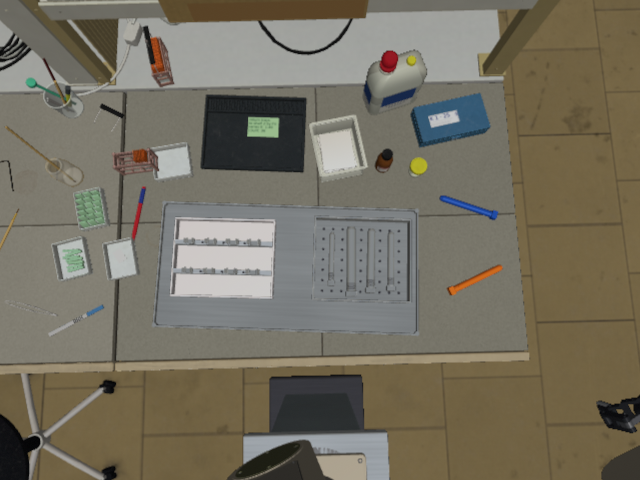

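View pics/side0.png

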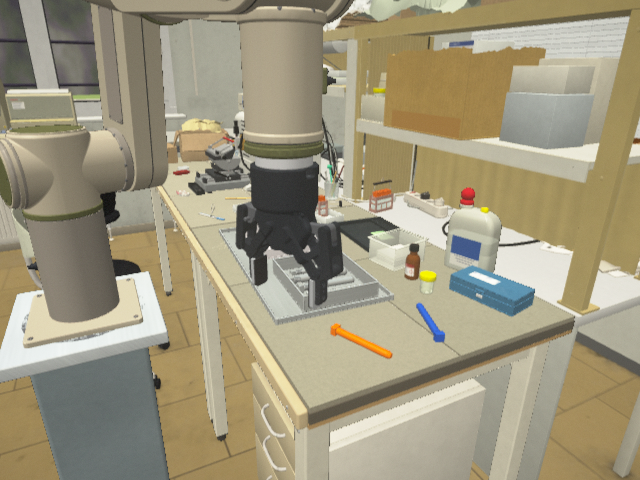

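The top view shows the tray (px 155–418, 203–333), the rack at left (172–275, 219–298) and the pan (312–410, 217–301) with four grey punches at columns about 332, 350, 370 and 391. The side view shows the bottle, the cup, and the blue and orange decoys to the right. I'll rectify the view next.

```bash
cat > h.py <<'E'
from bench import r
import cv2, numpy as np
X0,X1,Y0,Y1=370,690,-330,350   # ortho window, 1 px/mm*S ; image up=+x, left=+y
def ortho(d,z,S=1):
    K,T=d["mtx"],d["T"]; W=np.linalg.inv(T)
    H=K@np.c_[W[:3,0],W[:3,1],W[:3,2]*z+W[:3,3]]        # (x,y,1)->pix
    A=np.array([[0,-1/S,X1],[-1/S,0,Y1],[0,0,1]])          # ortho (u,v)->(x,y)
    return cv2.warpPerspective(d["color"],H@A,(int((Y1-Y0)*S),int((X1-X0)*S)),flags=cv2.INTER_CUBIC|cv2.WARP_INVERSE_MAP)
def cloud(d):
    h,w=d["depth"].shape;K=d["mtx"];v,u=np.mgrid[:h,:w]
    Z=d["depth"];P=np.stack([(u-K[0,2])*Z/K[0,0],(v-K[1,2])*Z/K[1,1],Z],-1)
    return P@d["T"][:3,:3].T+d["T"][:3,3]
E
python3 - <<'E'
from h import *
d=r.snapshot("top")
a=ortho(d,30);b=ortho(d,14)
for im in(a,b):
    for y in range(-300,350,50):cv2.line(im,(Y1-y,0),(Y1-y,320),(0,0,255) if y==0 else (0,200,0),1)
    for x in range(400,690,50):cv2.line(im,(0,X1-x),(680,X1-x),(0,200,0),1)
a=a[:,:];cv2.imwrite("pics/o1.png",np.vstack([a,b])[:600])
P=cloud(d);m=d["depth"]>0
for lo,hi in((-5,5),(5,22),(22,36),(36,60)):
    k=m&(P[...,2]>lo)&(P[...,2]<hi)&(P[...,0]>370)&(P[...,0]<690)&(abs(P[...,1])<350);print(lo,k.sum(),np.percentile(P[k],[1,50,99],axis=0).round(1).tolist())
E
```

```text
-5 24906 [[372.2, -345.0, -3.8], [505.1, -23.2, 1.8], [687.9, 344.2, 4.9]]
5 12470 [[376.4, -331.0, 5.0], [539.5, 94.8, 7.3], [675.8, 345.6, 21.4]]
22 2335 [[450.6, -222.3, 22.1], [529.7, 85.7, 28.8], [637.0, 316.8, 35.8]]
36 1191 [[434.1, -225.0, 36.1], [534.0, -5.8, 42.9], [630.2, 302.0, 59.6]]
```

View pics/o1.png

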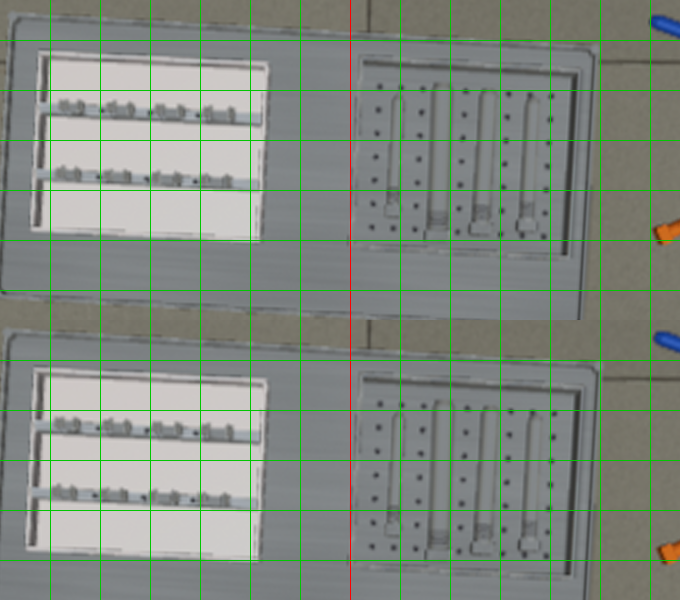

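The rectified view puts the rack's rim corner at about x=638, y=310, roughly 34 mm from the back lip and 26 mm from the left lip. Tray yaw is about -3°. I'll align the tool's yaw to the tray, so that tool x points back, tool y right and tool z down.

Call:
apply_moves:
  steps:
    - [1,0,0,0,0,0,0.96]
    - [1,0,0,0,0,0,0.96]
    - [1,0,0,0,0,0,0.96]
    - [1,0,0,0,0,0,0.96]
    - [1,0,0,0,0,0,0.96]
    - [1,0,0,0,0,0,0.96]
    - [1,0,0,0,0,0,0]
    - [1,0,0,0,0,0,0]

```text
time: 0.95
tool_pos: [260.8, -540.2, 231.0]
tcp_rot: [-180.0, 0.0, -2.9]
ft_force: [-0.1, -0.1, 0.3]
finger_gap: 85.3
grip_force: 0.0
```

```bash
cat >> h.py <<'E'
def white(d,z=32,S=4):
    """outer rim lines of the rack: mask of white in ortho plane"""
    o=ortho(d,z,S)[:, :int((Y1+20)*S)];hsv=cv2.cvtColor(o,cv2.COLOR_BGR2HSV)
    m=((hsv[...,2]>165)&(hsv[...,1]<40)).astype(np.uint8);m=cv2.morphologyEx(m,cv2.MORPH_OPEN,np.ones((9,9)))
    n,l,st,c=cv2.connectedComponentsWithStats(m);k=1+st[1:,4].argmax();m=cv2.morphologyEx((l==k).astype(np.uint8),cv2.MORPH_CLOSE,np.ones((121,121)))
    return m,S
def rackfit(d):
    m,S=white(d);v,u=np.nonzero(m);u0,u1,v0,v1=u.min(),u.max(),v.min(),v.max()
    cols=np.arange(u0+100,u1-100);bk=np.array([np.nonzero(m[:,c])[0].min() for c in cols]);fr=np.array([np.nonzero(m[:,c])[0].max() for c in cols])
    rows=np.arange(v0+120,v1-120);lf=np.array([np.nonzero(m[q])[0].min() for q in rows]);rt=np.array([np.nonzero(m[q])[0].max() for q in rows])
    f=lambda a,b:np.polyfit(a/S,b/S,1)
    return {n:(p[0],p[1]) for n,p in(("back",f(cols,bk)),("front",f(cols,fr)),("left",f(rows,lf)),("right",f(rows,rt)))}
def rackpose(d):
    L=rackfit(d);
    def X(h,v): # v=a u+b ; u=c v+e
        (a,b),(c,e)=L[h],L[v];vv=(a*e+b)/(1-a*c);uu=c*vv+e;return np.array([X1-vv,Y1-uu])
    bl,br,fl,fr=X("back","left"),X("back","right"),X("front","left"),X("front","right")
    th=np.arctan2(-(L["back"][0]),1), np.arctan2(-L["left"][0]*-1,1)
    return dict(bl=bl.round(1),br=br.round(1),fl=fl.round(1),fr=fr.round(1),yaw_back=round(np.degrees(np.arctan(-L["back"][0])),2),yaw_left=round(np.degrees(np.arctan(L["left"][0])),2))
E
python3 - <<'E'
from h import *
s=r.sense();print(s["tool_pos"],s["tcp_rot"],s["ft_force"])
d=r.snapshot("top");print(rackpose(d))
# tray corner and punches detail crops
o=ortho(d,14,3);a=o[0:360,0:600].copy()
cv2.imwrite("pics/o2.png",a)
P=ortho(d,16,3)[100:800,1040:1800];cv2.imwrite("pics/o3.png",cv2.resize(P[:600],None,fx=1,fy=1))
E
```

```text
[ 260.84506447 -540.1891463   231.02534397] [-1.79975529e+02  1.07015519e-02 -2.88719656e+00] [-0.08898658 -0.10028863  0.26491952]
{'bl': array([628.3, 310.2]), 'br': array([624.6,  82.7]), 'fl': array([459.5, 315.9]), 'fr': array([448.4,  90.9]), 'yaw_back': np.float64(-0.92), 'yaw_left': np.float64(-1.94)}
```

View pics/o2.png

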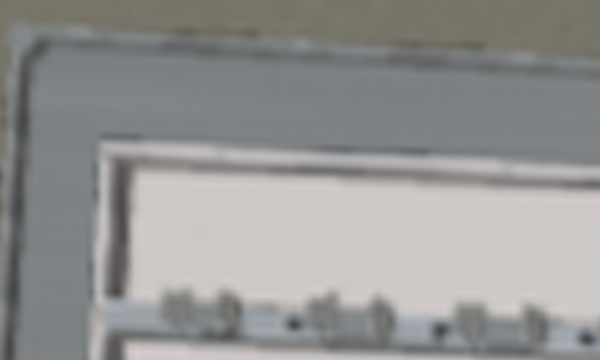

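View pics/o3.png

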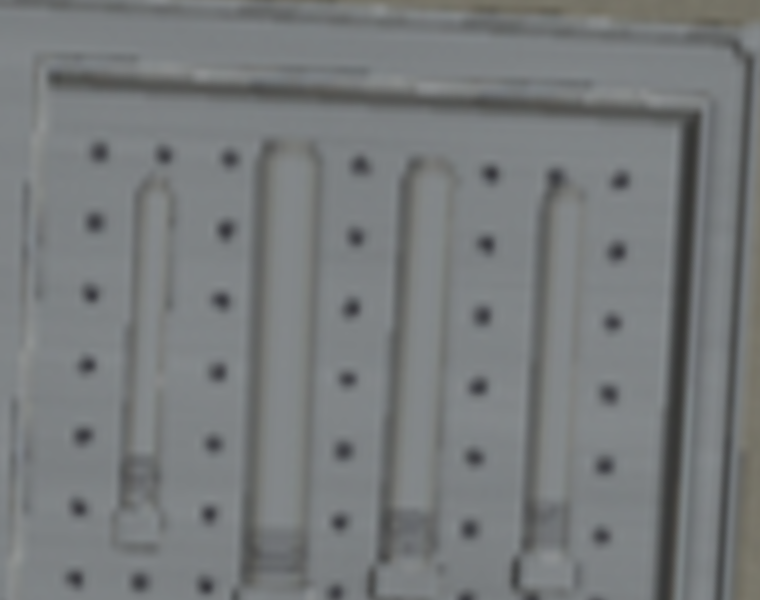

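The rack rim runs at about -3°. The inner lip corner is near (675, 337). The punches from left to right are s (y≈-45), xl (-89), l (-136) and m (-181), all centred near x≈530. Next I'll move in front of the rack.

Call:
apply_moves:
  steps:
    - [1,8,-47,0,0,0,0]
    - [1,8,-47,0,0,0,0]
    - [1,8,-47,0,0,0,0]
    - [1,8,-47,0,0,0,0]
    - [1,8,-47,0,0,0,0]
    - [1,8,-47,0,0,0,0]
    - [1,8,-47,0,0,0,0]
    - [1,8,-47,0,0,0,0]

```text
time: 1.8
tool_pos: [344.7, -166.5, 231.5]
tcp_rot: [180.0, -0.1, -3.0]
ft_force: [1.7, -0.1, 0.1]
finger_gap: 85.2
grip_force: 0.0
```

Call:
apply_moves:
  steps:
    - [1,8,-47,0,0,0,0]
    - [1,8,-47,0,0,0,0]
    - [1,8,-47,0,0,0,0]
    - [1,8,-47,0,0,0,0]
    - [1,8,-47,0,0,0,0]
    - [1,8,-47,0,0,0,0]
    - [1,8,-47,0,0,0,0]
    - [1,5,-47,0,0,0,0]

```text
time: 2.6
tool_pos: [425.6, 206.2, 231.5]
tcp_rot: [-180.0, -0.1, -2.9]
ft_force: [0.7, -1.1, -0.5]
finger_gap: 85.4
grip_force: 0.0
```

Call:
apply_moves:
  steps:
    - [1,0,0,40,0,0,0]
    - [1,0,0,40,0,0,0]
    - [1,0,0,40,0,0,0]
    - [1,0,0,30,0,0,0]
    - [1,0,0,20,0,0,0]
    - [1,0,0,0,0,0,0]
    - [1,0,0,0,0,0,0]
    - [1,0,0,0,0,0,0]

```text
time: 3.4
tool_pos: [426.8, 204.5, 63.1]
tcp_rot: [-179.9, -0.1, -3.0]
ft_force: [-0.7, 0.3, 0.8]
finger_gap: 85.5
grip_force: 0.0
```

Call:
apply_moves:
  steps:
    - [1,0,0,20,0,0,0]
    - [1,0,0,20,0,0,0]
    - [1,0,0,10,0,0,0]
    - [1,0,0,6,0,0,0]
    - [1,0,0,0,0,0,0]
    - [1,2,0,0,0,0,0]
    - [1,4,0,0,0,0,0]
    - [1,4,0,0,0,0,0]

```text
time: 4.2
tool_pos: [436.5, 203.7, 6.2]
tcp_rot: [-180.0, -0.1, -3.0]
ft_force: [0.1, 0.9, 0.3]
finger_gap: 85.5
grip_force: 0.0
```

Call:
apply_moves:
  steps:
    - [1,4,0,0,0,0,0]
    - [1,4,0,0,0,0,0]
    - [1,4,0,0,0,0,0]
    - [1,4,0,0,0,0,0]
    - [1,4,0,0,0,0,0]
    - [1,4,0,0,0,0,0]
    - [1,4,0,0,0,0,0]
    - [1,0,0,0,0,0,0]

```text
time: 5.0
tool_pos: [463.3, 202.0, 5.1]
tcp_rot: [180.0, 0.1, -3.0]
ft_force: [-2.2, 0.6, 1.6]
finger_gap: 85.4
grip_force: 1.0
```

Call:
apply_moves:
  steps:
    - [1,3,0,0,0,0,0]
    - [1,3,0,0,0,0,0]
    - [1,2,0,0,0,0,0]
    - [1,2,0,0,0,0,0]
    - [1,2,0,0,0,0,0]
    - [1,0,0,0,0,0,0]
    - [1,0,0,0,0,0,0]
    - [1,0,0,0,0,0,0]

```text
time: 5.8
tool_pos: [475.6, 201.3, 5.3]
tcp_rot: [-180.0, -0.0, -3.0]
ft_force: [-1.6, -0.4, -1.1]
finger_gap: 85.5
grip_force: 0.6
```

Call:
apply_moves:
  steps:
    - [1,1,0,0,0,0,0]
    - [1,1,0,0,0,0,0]
    - [1,1,0,0,0,0,0]
    - [1,1,0,0,0,0,0]
    - [1,0,0,0,0,0,0]
    - [1,0,0,0,0,0,0]
    - [1,0,0,0,0,0,0]
    - [1,0,0,0,0,0,0]

```text
time: 6.6
tool_pos: [477.2, 201.4, 5.2]
tcp_rot: [180.0, 0.3, -3.0]
ft_force: [-15.9, 1.0, 11.5]
finger_gap: 85.1
grip_force: 7.8
```

The rack meets the back lip at 16 N. I'll back off, lift and turn 90° to push it left.

Call:
apply_moves:
  steps:
    - [1,-8,0,0,0,0,0]
    - [1,-10,0,0,0,0,0]
    - [1,0,0,-20,0,0,0]
    - [1,0,0,-40,0,0,-1]
    - [1,0,0,-40,0,0,-1]
    - [1,0,0,0,0,0,-1]
    - [1,0,0,0,0,0,-1]
    - [1,0,0,0,0,0,-1]

```text
time: 7.4
tool_pos: [461.9, 202.3, 106.1]
tcp_rot: [180.0, -0.1, 22.2]
ft_force: [-0.3, 0.8, 0.0]
finger_gap: 85.1
grip_force: 0.0
```

Call:
apply_moves:
  steps:
    - [1,0,0,0,0,0,-1]
    - [1,0,0,0,0,0,-1]
    - [1,0,0,0,0,0,-1]
    - [1,0,0,0,0,0,-1]
    - [1,0,0,0,0,0,-1]
    - [1,0,0,0,0,0,-1]
    - [1,0,0,0,0,0,-1]
    - [1,0,0,0,0,0,-1]

```text
time: 8.2
tool_pos: [461.5, 202.2, 105.5]
tcp_rot: [179.9, -0.0, 62.2]
ft_force: [0.5, -0.3, 0.3]
finger_gap: 85.4
grip_force: 0.0
```

Call:
apply_moves:
  steps:
    - [1,0,0,0,0,0,-1]
    - [1,0,0,0,0,0,-1]
    - [1,0,0,0,0,0,-1]
    - [1,0,0,0,0,0,-1]
    - [1,0,0,0,0,0,-1]
    - [1,0,0,0,0,0,0]
    - [1,0,0,0,0,0,0]
    - [1,0,0,0,0,0,0]

```text
time: 9.0
tool_pos: [461.4, 202.1, 105.4]
tcp_rot: [180.0, -0.0, 86.9]
ft_force: [-0.3, 0.7, -0.2]
finger_gap: 85.4
grip_force: 0.0
```

Call:
apply_moves:
  steps:
    - [1,-35,29,0,0,0,0]
    - [1,-35,29,0,0,0,0]
    - [1,-34,29,0,0,0,0]
    - [1,-34,30,0,0,0,0]
    - [1,0,0,0,0,0,0]
    - [1,0,0,0,0,0,0]
    - [1,0,0,30,0,0,0]
    - [1,0,0,30,0,0,0]

```text
time: 9.8
tool_pos: [571.6, 59.2, 45.9]
tcp_rot: [179.8, -0.0, 87.0]
ft_force: [0.2, -0.0, 0.2]
finger_gap: 85.6
grip_force: 0.0
```

Call:
apply_moves:
  steps:
    - [1,0,0,20,0,0,0]
    - [1,0,0,15,0,0,0]
    - [1,0,0,5,0,0,0]
    - [1,0,0,0,0,0,0]
    - [1,3,0,0,0,0,0]
    - [1,4,0,0,0,0,0]
    - [1,4,0,0,0,0,0]
    - [1,4,0,0,0,0,0]

```text
time: 10.6
tool_pos: [572.5, 73.0, 6.2]
tcp_rot: [179.9, 0.0, 87.0]
ft_force: [-1.1, -6.5, 3.8]
finger_gap: 85.1
grip_force: 3.2
```

Call:
apply_moves:
  steps:
    - [1,4,0,0,0,0,0]
    - [1,3,0,0,0,0,0]
    - [1,3,0,0,0,0,0]
    - [1,3,0,0,0,0,0]
    - [1,2,0,0,0,0,0]
    - [1,2,0,0,0,0,0]
    - [1,2,0,0,0,0,0]
    - [1,0,0,0,0,0,0]

```text
time: 11.4
tool_pos: [573.5, 91.5, 6.2]
tcp_rot: [179.9, 0.1, 87.0]
ft_force: [-0.7, -4.7, 3.5]
finger_gap: 85.4
grip_force: 2.4
```

Call:
apply_moves:
  steps:
    - [1,2,0,0,0,0,0]
    - [1,2,0,0,0,0,0]
    - [1,1,0,0,0,0,0]
    - [1,1,0,0,0,0,0]
    - [1,1,0,0,0,0,0]
    - [1,0,0,0,0,0,0]
    - [1,0,0,0,0,0,0]
    - [1,0,0,0,0,0,0]

```text
time: 12.2
tool_pos: [573.9, 98.5, 6.2]
tcp_rot: [179.9, 0.1, 87.0]
ft_force: [-1.2, -4.3, 3.7]
finger_gap: 85.3
grip_force: 2.6
```

```bash
python3 - <<'E'
from h import *
d=r.snapshot("top");o=ortho(d,32,3)[0:360,0:800];cv2.imwrite("pics/o4.png",o)
E
```

```text
(no output)
```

View pics/o4.png

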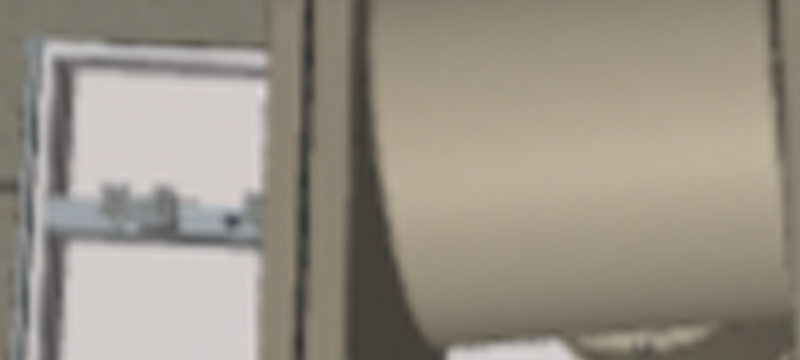

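The rack's rim is nearly at the lip, at about px (45, 45). I'll continue in small steps until the force rises.

Call:
apply_moves:
  steps:
    - [1,1,0,0,0,0,0]
    - [1,1,0,0,0,0,0]
    - [1,1,0,0,0,0,0]
    - [1,0,0,0,0,0,0]
    - [1,0,0,0,0,0,0]
    - [1,0,0,0,0,0,0]
    - [1,0,0,0,0,0,0]
    - [1,0,0,0,0,0,0]

```text
time: 13.05
tool_pos: [574.1, 101.5, 6.2]
tcp_rot: [179.9, 0.1, 87.0]
ft_force: [-0.5, -4.9, 4.7]
finger_gap: 85.2
grip_force: 2.6
```

Call:
apply_moves:
  steps:
    - [1,1,0,0,0,0,0]
    - [1,1,0,0,0,0,0]
    - [1,1,0,0,0,0,0]
    - [1,0,0,0,0,0,0]
    - [1,0,0,0,0,0,0]
    - [1,0,0,0,0,0,0]
    - [1,0,0,0,0,0,0]
    - [1,0,0,0,0,0,0]

```text
time: 13.85
tool_pos: [574.2, 104.5, 6.2]
tcp_rot: [179.9, 0.1, 87.0]
ft_force: [0.3, -5.4, 4.1]
finger_gap: 85.5
grip_force: 2.5
```

Call:
apply_moves:
  steps:
    - [1,1,0,0,0,0,0]
    - [1,1,0,0,0,0,0]
    - [1,1,0,0,0,0,0]
    - [1,0,0,0,0,0,0]
    - [1,0,0,0,0,0,0]
    - [1,0,0,0,0,0,0]
    - [1,0,0,0,0,0,0]
    - [1,0,0,0,0,0,0]

```text
time: 14.65
tool_pos: [574.3, 105.4, 6.2]
tcp_rot: [179.9, 0.2, 86.9]
ft_force: [-1.7, -15.4, 8.2]
finger_gap: 85.5
grip_force: 7.6
```

```bash
python3 - <<'E'
from h import *
d=r.snapshot("top");o=d["color"][180:340,140:300];cv2.imwrite("pics/o5.png",cv2.resize(o,None,fx=3.7,fy=3.7,interpolation=cv2.INTER_CUBIC))
E
```

```text
(no output)
```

View pics/o5.png

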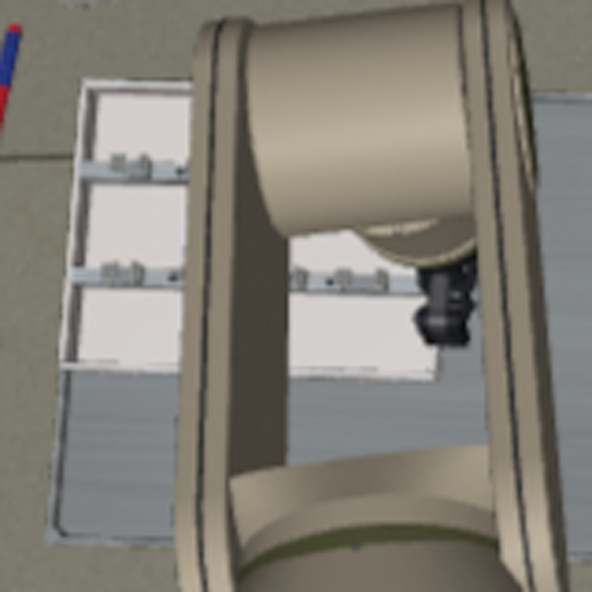

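The force is up to 15 N at the left lip and the rack fills the corner. I'll retreat, swing clear to the right and turn the tool back, then look again.

Call:
apply_moves:
  steps:
    - [1,-8,0,0,0,0,0]
    - [1,-8,0,0,0,0,0]
    - [1,0,0,-40,0,0,0]
    - [1,0,0,-50,0,0,0]
    - [1,0,0,-50,0,0,0]
    - [1,-40,-14,0,0,0,0]
    - [1,-45,-16,0,0,0,0]
    - [1,-45,-16,0,0,0,0]

```text
time: 15.5
tool_pos: [519.5, -36.1, 145.9]
tcp_rot: [179.9, -0.0, 87.1]
ft_force: [1.1, -0.5, 1.0]
finger_gap: 85.6
grip_force: 0.0
```

Call:
apply_moves:
  steps:
    - [1,-45,-16,0,0,0,0]
    - [1,-45,-16,0,0,0,0]
    - [1,-45,-16,0,0,0,0]
    - [1,-45,-16,0,0,0,0]
    - [1,-45,-16,0,0,0,0]
    - [1,-45,-16,0,0,0,0]
    - [1,-45,-16,0,0,0,0]
    - [1,-45,-16,0,0,0,0]

```text
time: 16.3
tool_pos: [372.0, -389.6, 145.4]
tcp_rot: [180.0, -0.0, 87.0]
ft_force: [0.3, -0.8, -0.0]
finger_gap: 85.6
grip_force: 0.0
```

Call:
apply_moves:
  steps:
    - [0,0,0,0,0,0,1]
    - [0,0,0,0,0,0,1]
    - [0,0,0,0,0,0,1]
    - [0,0,0,0,0,0,1]
    - [0,0,0,0,0,0,1]
    - [0,0,0,0,0,0,1]
    - [0,0,0,0,0,0,1]
    - [0,0,0,0,0,0,1]

```text
time: 17.1
tool_pos: [373.1, -387.8, 145.1]
tcp_rot: [-180.0, -0.0, 46.8]
ft_force: [-0.3, -0.9, -0.9]
finger_gap: 42.9
grip_force: 0.0
```

Call:
apply_moves:
  steps:
    - [0,0,0,0,0,0,1]
    - [0,0,0,0,0,0,1]
    - [0,0,0,0,0,0,1]
    - [0,0,0,0,0,0,1]
    - [0,0,0,0,0,0,1]
    - [0,0,0,0,0,0,1]
    - [0,0,0,0,0,0,1]
    - [0,0,0,0,0,0,1]

```text
time: 17.9
tool_pos: [373.1, -387.8, 145.2]
tcp_rot: [-180.0, -0.0, 6.8]
ft_force: [1.2, 0.2, -0.2]
finger_gap: 42.6
grip_force: 0.0
```

Call:
apply_moves:
  steps:
    - [-0.2,0,0,0,0,0,1]
    - [-0.2,0,0,0,0,0,1]
    - [-0.2,0,0,0,0,0,0]
    - [-0.2,0,0,0,0,0,0]
    - [-0.2,0,0,0,0,0,0]
    - [-0.2,0,0,0,0,0,0]
    - [-0.2,0,0,0,0,0,0]
    - [-0.2,0,0,0,0,0,0]

```text
time: 18.7
tool_pos: [373.1, -388.0, 145.3]
tcp_rot: [-180.0, -0.0, -3.0]
ft_force: [-0.5, -0.1, -1.0]
finger_gap: 34.0
grip_force: 0.0
```

```bash
python3 - <<'E'
from h import *
d=r.snapshot("top")
g=cv2.cvtColor(ortho(d,32,3),cv2.COLOR_BGR2GRAY)
a=ortho(d,32,1)[:240];
for y in range(-300,350,50):cv2.line(a,(Y1-y,0),(Y1-y,8),(0,0,255),1)
c=ortho(d,32,3)[0:330,0:760]
cv2.imwrite("pics/o6.png",np.vstack([cv2.resize(a,(760,268)),c]))
np.save("d.npy",d,allow_pickle=True)
E
```

```text
(no output)
```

View pics/o6.png

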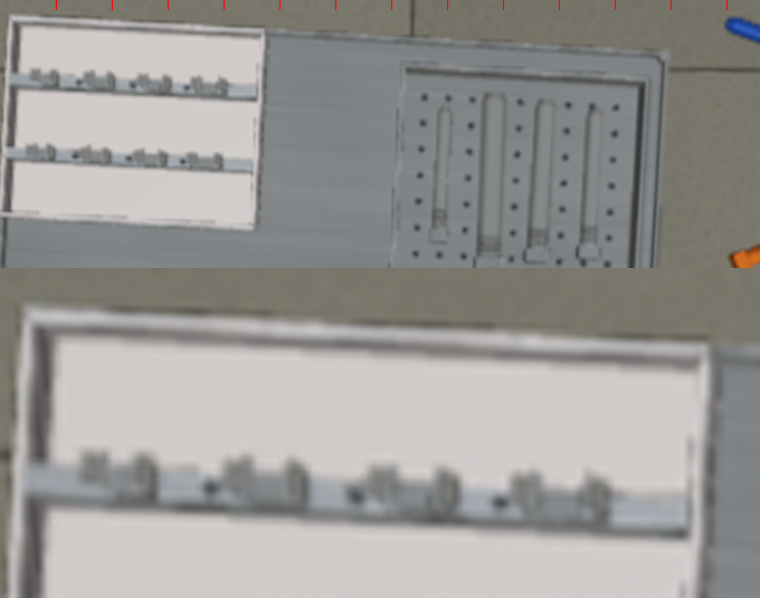

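The rack is square in the corner at yaw -3.09°, with its rim corner near (677, 342) and its centre near (580.7, 232.3). The punches haven't moved. Next is the pick of punch_s.

Call:
apply_moves:
  steps:
    - [-0.3,18,-44,0,0,0,0]
    - [-0.3,18,-44,0,0,0,0]
    - [-0.3,18,-44,0,0,0,0]
    - [-0.3,18,-44,0,0,0,0]
    - [-0.3,18,-44,0,0,0,0]
    - [-0.3,18,-44,0,0,0,0]
    - [-0.3,18,-44,0,0,0,0]
    - [-0.3,18,-43,0,0,0,0]

```text
time: 19.55
tool_pos: [536.1, -43.1, 145.6]
tcp_rot: [180.0, -0.0, -3.0]
ft_force: [1.2, -1.0, 0.1]
finger_gap: 29.8
grip_force: 0.0
```

Call:
apply_moves:
  steps:
    - [-0.3,0,0,0,0,0,0]
    - [-0.3,0,0,30,0,0,0]
    - [-0.3,0,0,30,0,0,0]
    - [-0.3,0,0,20,0,0,0]
    - [-0.3,0,0,15,0,0,0]
    - [-0.3,0,0,0,0,0,0]
    - [-0.3,0,0,0,0,0,0]
    - [-0.3,0,0,0,0,0,0]

```text
time: 20.35
tool_pos: [536.6, -45.5, 51.9]
tcp_rot: [180.0, -0.1, -3.0]
ft_force: [-0.8, -0.2, 0.4]
finger_gap: 29.8
grip_force: 0.0
```

```bash
python3 - <<'E'
from h import *
s=r.sense();print(s["tool_pos"],s["tcp_rot"],s["finger_gap"])
d0=np.load("d.npy",allow_pickle=True).item()
P=cloud(d0);z=P[...,2]
k=(P[...,0]>500)&(P[...,0]<660)&(P[...,1]>130)&(P[...,1]<330)&(z<14)&(z>-5)&(d0["depth"]>0)
A=np.c_[P[k][:,:2],np.ones(k.sum())];q=np.linalg.lstsq(A,z[k],rcond=None)[0];print("rack floor",q, np.median(z[k]))
k=(P[...,0]>460)&(P[...,0]<620)&(P[...,1]>20)&(P[...,1]<90)&(d0["depth"]>0);print("tray floor",np.median(z[k]))
k=(P[...,0]>460)&(P[...,0]<610)&(P[...,1]>-78)&(P[...,1]<-58)&(d0["depth"]>0);print("pan floor",np.median(z[k]))
E
```

```text
[536.63999512 -45.47482257  51.88349867] [ 1.79981852e+02 -1.39929115e-01 -3.03600333e+00] 29.77478354772482
rack floor [2.45077484e-04 9.48238435e-04 6.35780645e+00] 6.697245610905156
tray floor 2.456234757299171
pan floor 5.425450618721015
```

Call:
apply_moves:
  steps:
    - [-0.3,0,0,20,0,0,0]
    - [-0.3,0,0,14,0,0,0]
    - [-0.3,0,0,10,0,0,0]
    - [-0.3,0,0,0,0,0,0]
    - [-1,0,0,0,0,0,0]
    - [-1,0,0,0,0,0,0]
    - [-1,0,0,0,0,0,0]
    - [-1,0,0,0,0,0,0]
  squeeze: 80

```text
time: 21.15
tool_pos: [535.7, -45.2, 6.7]
tcp_rot: [180.0, -0.0, -3.0]
ft_force: [-0.8, -0.7, 2.5]
finger_gap: 8.5
grip_force: 78.4
```

Call:
apply_moves:
  steps:
    - [-1,0,0,0,0,0,0]
    - [-1,0,0,0,0,0,0]
    - [-1,0,0,-10,0,0,0]
    - [-1,0,0,-30,0,0,0]
    - [-1,0,0,-35,0,0,0]
    - [-1,0,0,-35,0,0,0]
    - [-1,0,0,0,0,0,0]
    - [-1,0,0,0,0,0,0]

```text
time: 21.95
tool_pos: [536.3, -45.2, 117.7]
tcp_rot: [180.0, -0.2, -3.0]
ft_force: [0.2, 0.3, -1.6]
finger_gap: 8.5
grip_force: 78.4
```

```bash
python3 - <<'E'
from h import *
d=r.snapshot("side");cv2.imwrite("pics/s1.png",d["color"][200:360,220:440].repeat(3,0).repeat(3,1))
s=r.sense();print(s["tool_pos"],s["tcp_rot"],s["finger_gap"],s["grip_force"],s["ft_force"])
E
```

```text
[535.16210606 -45.00987224 116.13103151] [-1.79994197e+02  8.88508023e-03 -3.02403242e+00] 8.628599316832485 78.39529395103455 [-0.21060933 -0.29394541 -1.11254145]
```

View pics/s1.png

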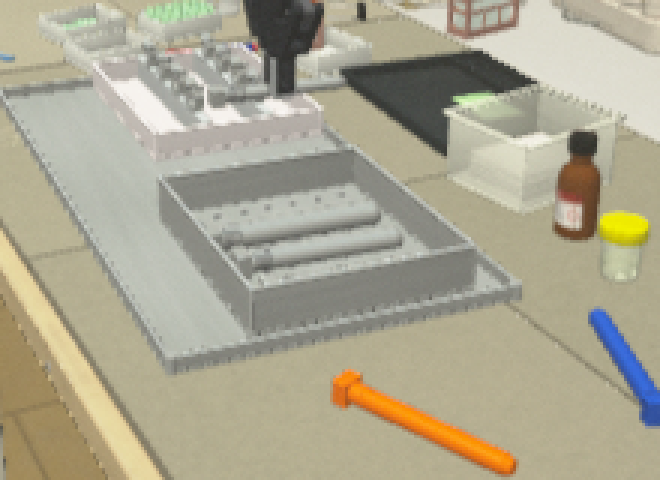

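```bash
python3 - <<'E'
from h import *
for n in("side","top"):
    d=r.snapshot(n);P=cloud(d);s=r.sense();t=s["tool_pos"]
    tx=np.array([.9986,-.0523]);ty=np.array([.0523,.9986])
    Q=P[d["depth"]>0];a=(Q[:,:2]-t[:2])@tx;b=(Q[:,:2]-t[:2])@ty;c=Q[:,2]-t[2]
    k=(abs(a)<110)&(abs(b)<25)&(c>-15)&(c<30)&(abs(a)>16)
    print(n,k.sum());
    for lo in range(-100,100,10):
        j=k&(a>=lo)&(a<lo+10)
        if j.sum():print(lo,j.sum(),np.median(b[j]).round(1),np.median(c[j]).round(1),c[j].max().round(1))
E
```

```text
side 176
-70 19 -0.9 7.5 15.5
-60 29 -6.6 8.8 15.4
-50 13 -6.6 7.7 13.1
-40 19 -3.8 8.9 12.1
-30 17 -5.0 7.2 12.9
-20 6 -2.3 8.5 10.5
10 8 -4.2 6.2 11.1
20 16 -4.0 7.0 11.9
30 18 -4.9 7.7 11.2
40 13 -2.6 5.9 10.5
50 16 -3.8 7.5 10.6
60 2 -2.9 5.1 7.8
top 111
-60 37 1.8 15.0 20.8
-50 27 1.9 13.0 19.5
-40 28 2.1 12.1 16.4
-30 19 0.3 11.5 15.9
```

Punch_s is held level and centred, with its axis about 6.5 mm above the TCP. I'll carry it to clip_s.

Call:
apply_moves:
  steps:
    - [-1,4,-44,0,0,0,0]
    - [-1,4,-44,0,0,0,0]
    - [-1,4,-44,0,0,0,0]
    - [-1,4,-44,0,0,0,0]
    - [-1,4,-44,0,0,0,0]
    - [-1,4,-44,0,0,0,0]
    - [-1,4,-44,0,0,0,0]
    - [-1,3,-43,0,0,0,0]

```text
time: 22.9
tool_pos: [583.9, 305.2, 114.1]
tcp_rot: [179.9, 0.2, -3.0]
ft_force: [0.9, -0.4, -1.2]
finger_gap: 8.7
grip_force: 78.5
```

Call:
apply_moves:
  steps:
    - [-1,0,0,0,0,0,0]
    - [-1,0,0,0,0,0,0]
    - [-1,0,0,15,0,0,0]
    - [-1,0,0,15,0,0,0]
    - [-1,0,0,10,0,0,0]
    - [-1,0,0,6,0,0,0]
    - [-1,0,0,0,0,0,0]
    - [-1,0,0,0,0,0,0]

```text
time: 23.7
tool_pos: [585.1, 303.5, 70.4]
tcp_rot: [-180.0, -0.0, -3.0]
ft_force: [-0.1, -0.2, -0.2]
finger_gap: 8.6
grip_force: 78.6
```

```bash
cat >>h.py <<'E'
TX=np.array([.9986,-.0534]);TY=np.array([.0534,.9986]);RC=np.array([580.7,232.3])
def held(lo=16,cams=("side",)):
    s=r.sense();t=s["tool_pos"];print(t.round(1),s["tcp_rot"].round(1),s["ft_force"].round(1),round(s["finger_gap"],1),round(s["grip_force"]),"rack xy",((t[:2]-RC)@TX).round(1),((t[:2]-RC)@TY).round(1))
    for n in cams:
        d=r.snapshot(n);P=cloud(d);Q=P[d["depth"]>0];a=(Q[:,:2]-t[:2])@TX;b=(Q[:,:2]-t[:2])@TY;c=Q[:,2]-t[2]
        k=(abs(a)<110)&(abs(b)<22)&(c>-2)&(c<30)&(abs(a)>lo)
        print(n,k.sum(),"x ext",a[k].min().round(1),a[k].max().round(1),[(q,np.percentile(c[k&(a>=q)&(a<q+20)],90).round(1)) for q in range(-100,100,20) if (k&(a>=q)&(a<q+20)).sum()>5])
E
python3 -c "
from h import *
held(cams=('side','top'))"
```

```text
[585.1 303.5  70.4] [-180.   -0.   -3.] [-0.1 -0.2 -0.2] 8.6 79 rack xy 0.6 71.4
side 103 x ext -63.1 61.1 [(-80, np.float64(12.5)), (-60, np.float64(13.0)), (-40, np.float64(10.7)), (20, np.float64(10.1)), (40, np.float64(8.2))]
top 112 x ext -50.1 64.1 [(-40, np.float64(14.8)), (-20, np.float64(17.5)), (20, np.float64(13.0)), (40, np.float64(13.3)), (60, np.float64(11.9))]
```

Call:
apply_moves:
  steps:
    - [-1,0,0,8,0,0,0]
    - [-1,0,0,6,0,0,0]
    - [-1,0,0,3,0,0,0]
    - [-1,0,0,2,0,0,0]
    - [-1,0,0,2,0,0,0]
    - [-1,0,0,2,0,0,0]
    - [-1,0,0,0,0,0,0]
    - [-1,0,0,0,0,0,0]

```text
time: 24.6
tool_pos: [585.6, 303.4, 47.6]
tcp_rot: [180.0, -0.1, -3.0]
ft_force: [2.8, -2.6, 3.9]
finger_gap: 8.7
grip_force: 78.8
```

Call:
apply_moves:
  steps:
    - [-1,0,0,2,0,0,0]
    - [-1,0,0,2,0,0,0]
    - [-1,0,0,1,0,0,0]
    - [-1,0,0,1,0,0,0]
    - [-1,0,0,0,0,0,0]
    - [-1,0,0,0,0,0,0]
    - [-1,0,0,0,0,0,0]
    - [-1,0,0,0,0,0,0]

```text
time: 25.4
tool_pos: [585.4, 303.8, 44.2]
tcp_rot: [-180.0, -0.1, -3.0]
ft_force: [-9.2, -8.1, 23.9]
finger_gap: 8.3
grip_force: 81.4
```

```bash
python3 -c "
from h import *
held(cams=('side','top'))"
```

```text
[585.4 303.8  44.2] [-1.8e+02 -1.0e-01 -3.0e+00] [-9.2 -8.1 23.9] 8.3 81 rack xy 0.9 71.6
side 116 x ext -63.6 62.3 [(-80, np.float64(11.9)), (-60, np.float64(12.7)), (-40, np.float64(16.2)), (20, np.float64(15.2)), (40, np.float64(10.3))]
top 118 x ext -49.8 63.2 [(-40, np.float64(16.1)), (-20, np.float64(13.3)), (20, np.float64(18.3)), (40, np.float64(13.6)), (60, np.float64(10.9))]
```

Call:
apply_moves:
  steps:
    - [-0.3,0,0,-2,0,0,0]
    - [-0.3,0,0,0,0,0,0]
    - [-0.3,0,0,0,0,0,0]
    - [-0.3,0,0,0,0,0,0]
    - [-0.3,0,0,-10,0,0,0]
    - [-0.3,0,0,-25,0,0,0]
    - [-0.3,0,0,-40,0,0,0]
    - [-0.3,0,0,0,0,0,0]

```text
time: 26.3
tool_pos: [588.8, 305.5, 126.2]
tcp_rot: [-179.7, -0.6, -3.0]
ft_force: [1.5, -0.1, 0.9]
finger_gap: 30.0
grip_force: 0.0
```

Call:
apply_moves:
  steps:
    - [-0.15,-4,44,0,0,0,0]
    - [-0.15,-4,44,0,0,0,0]
    - [-0.15,-4,44,0,0,0,0]
    - [-0.15,-4,44,0,0,0,0]
    - [-0.15,-4,44,0,0,0,0]
    - [-0.15,-4,44,0,0,0,0]
    - [-0.15,-4,44,0,0,0,0]
    - [-0.15,-4,44,0,0,0,0]

```text
time: 27.1
tool_pos: [534.1, -47.7, 119.0]
tcp_rot: [180.0, -0.1, -3.0]
ft_force: [1.0, -0.2, 0.2]
finger_gap: 36.1
grip_force: 0.0
```

Call:
apply_moves:
  steps:
    - [-0.15,-4,43,0,0,0,0]
    - [-0.15,0,0,0,0,0,0]
    - [-0.15,0,0,0,0,0,0]
    - [-0.15,0,0,0,0,0,0]
    - [-0.15,0,0,0,0,0,0]
    - [-0.15,0,0,0,0,0,0]
    - [-0.15,0,0,0,0,0,0]
    - [-0.15,0,0,0,0,0,0]

```text
time: 27.9
tool_pos: [528.2, -88.2, 118.2]
tcp_rot: [-180.0, 0.0, -3.0]
ft_force: [-0.2, 0.6, 0.5]
finger_gap: 36.3
grip_force: 0.0
```

```bash
cat >>h.py <<'E'
def clipped(y0,cams=("side","top")):
    for n in cams:
        d=r.snapshot(n);P=cloud(d);Q=P[d["depth"]>0];a=(Q[:,:2]-RC)@TX;b=(Q[:,:2]-RC)@TY;z=Q[:,2]-2
        k=(abs(a)<88)&(abs(b-y0)<20)&(z>38)&(z<90);o=[]
        for lo,hi in((-82,-50),(-24,24),(44,82)):
            j=k&(a>lo)&(a<hi)
            if j.sum()>3:o.append((lo,int(j.sum()),"y",np.median(b[j]).round(1),"ztop90",np.percentile(z[j],90).round(1),"x",a[j].min().round(1),a[j].max().round(1)))
        print(n,o)
E
python3 -c "
from h import *
held(cams=());clipped(72)"
```

```text
[528.2 -88.2 118.2] [-180.    0.   -3.] [-0.2  0.6  0.5] 36.3 0 rack xy -35.3 -322.9
side [(-82, 22, 'y', np.float64(66.2), 'ztop90', np.float64(54.7), 'x', np.float64(-62.7), np.float64(-51.3)), (-24, 50, 'y', np.float64(68.3), 'ztop90', np.float64(53.1), 'x', np.float64(-23.5), np.float64(23.6)), (44, 13, 'y', np.float64(66.8), 'ztop90', np.float64(53.5), 'x', np.float64(44.1), np.float64(61.3))]
top [(-82, 42, 'y', np.float64(72.6), 'ztop90', np.float64(57.8), 'x', np.float64(-59.6), np.float64(-50.2)), (-24, 121, 'y', np.float64(72.1), 'ztop90', np.float64(56.3), 'x', np.float64(-23.9), np.float64(23.7)), (44, 45, 'y', np.float64(73.1), 'ztop90', np.float64(56.1), 'x', np.float64(44.1), np.float64(63.7))]
```

punch_s is home, with its shaft top about 54 mm above the underside and ±62 along x. Next is punch_xl.

Call:
apply_moves:
  steps:
    - [-0.15,1,1,30,0,0,0]
    - [-0.15,0,0,30,0,0,0]
    - [-0.15,0,0,20,0,0,0]
    - [-0.15,0,0,15,0,0,0]
    - [-0.15,0,0,10,0,0,0]
    - [-0.15,0,0,5,0,0,0]
    - [-0.15,0,0,0,0,0,0]
    - [-1,0,0,0,0,0,0]
  squeeze: 80

```text
time: 28.8
tool_pos: [529.9, -90.1, 9.2]
tcp_rot: [180.0, -0.1, -3.0]
ft_force: [-0.7, -0.2, 0.9]
finger_gap: 23.0
grip_force: 0.3
```

Call:
apply_moves:
  steps:
    - [-1,0,0,0,0,0,0]
    - [-1,0,0,0,0,0,0]
    - [-1,0,0,0,0,0,0]
    - [-1,0,0,0,0,0,0]
    - [-1,0,0,-10,0,0,0]
    - [-1,0,0,-30,0,0,0]
    - [-1,0,0,-35,0,0,0]
    - [-1,0,0,-35,0,0,0]

```text
time: 29.6
tool_pos: [528.4, -89.6, 119.5]
tcp_rot: [-180.0, 0.1, -3.0]
ft_force: [0.6, 0.2, -1.3]
finger_gap: 18.1
grip_force: 78.3
```

Call:
apply_moves:
  steps:
    - [-1,0,0,0,0,0,0]
    - [-1,0,0,0,0,0,0]
    - [-1,0,0,0,0,0,0]
    - [-1,0,0,0,0,0,0]
    - [-1,0,0,0,0,0,0]
    - [-1,0,0,0,0,0,0]
    - [-1,0,0,0,0,0,0]
    - [-1,0,0,0,0,0,0]

```text
time: 30.4
tool_pos: [529.0, -89.8, 118.1]
tcp_rot: [-180.0, 0.0, -3.0]
ft_force: [0.2, -0.0, -1.7]
finger_gap: 18.0
grip_force: 78.3
```

```bash
python3 -c "
from h import *
held(cams=('side','top'))"
```

```text
[529.  -89.8 118.1] [-180.    0.   -3.] [ 0.2 -0.  -1.7] 18.0 78 rack xy -34.4 -324.5
side 445 x ext -83.3 77.8 [(-100, np.float64(18.6)), (-80, np.float64(19.4)), (-60, np.float64(16.4)), (-40, np.float64(16.1)), (-20, np.float64(16.8)), (0, np.float64(14.2)), (20, np.float64(15.5)), (40, np.float64(14.7)), (60, np.float64(14.9))]
top 300 x ext -80.2 -20.8 [(-80, np.float64(22.1)), (-60, np.float64(19.6)), (-40, np.float64(19.1))]
```

Call:
apply_moves:
  steps:
    - [-1,6,-42,0,0,0,0]
    - [-1,6,-42,0,0,0,0]
    - [-1,6,-42,0,0,0,0]
    - [-1,6,-42,0,0,0,0]
    - [-1,6,-42,0,0,0,0]
    - [-1,6,-42,0,0,0,0]
    - [-1,0,0,0,0,0,0]
    - [-1,0,0,0,0,0,0]

```text
time: 31.3
tool_pos: [578.2, 161.0, 118.1]
tcp_rot: [180.0, 0.0, -2.9]
ft_force: [-0.3, -0.2, -2.1]
finger_gap: 18.4
grip_force: 78.6
```

Call:
apply_moves:
  steps:
    - [-1,0,0,15,0,0,0]
    - [-1,0,0,15,0,0,0]
    - [-1,0,0,10,0,0,0]
    - [-1,0,0,5,0,0,0]
    - [-1,0,0,0,0,0,0]
    - [-1,0,0,0,0,0,0]
    - [-1,0,0,0,0,0,0]
    - [-1,0,0,0,0,0,0]

```text
time: 32.1
tool_pos: [578.9, 160.0, 74.1]
tcp_rot: [-180.0, -0.1, -3.0]
ft_force: [0.3, -0.2, -1.9]
finger_gap: 18.2
grip_force: 78.6
```

```bash
python3 -c "
from h import *
held(cams=('side','top'))"
```

```text
[578.9 160.   74.1] [-1.8e+02 -1.0e-01 -3.0e+00] [ 0.3 -0.2 -1.9] 18.2 79 rack xy 2.0 -72.3
side 285 x ext -84.0 77.2 [(-100, np.float64(17.5)), (-80, np.float64(19.1)), (-60, np.float64(16.0)), (-40, np.float64(16.8)), (-20, np.float64(14.9)), (0, np.float64(17.0)), (20, np.float64(15.0)), (40, np.float64(15.6)), (60, np.float64(14.9))]
top 34 x ext -80.3 -58.2 [(-80, np.float64(22.9))]
```

Call:
apply_moves:
  steps:
    - [-1,0,0,8,0,0,0]
    - [-1,0,0,6,0,0,0]
    - [-1,0,0,4,0,0,0]
    - [-1,0,0,3,0,0,0]
    - [-1,0,0,2,0,0,0]
    - [-1,0,0,0,0,0,0]
    - [-1,0,0,0,0,0,0]
    - [-1,0,0,0,0,0,0]

```text
time: 33.0
tool_pos: [578.8, 159.6, 50.3]
tcp_rot: [180.0, -0.1, -3.0]
ft_force: [4.0, -2.5, -0.6]
finger_gap: 18.2
grip_force: 78.5
```

Call:
apply_moves:
  steps:
    - [-1,0,0,2,0,0,0]
    - [-1,0,0,2,0,0,0]
    - [-1,0,0,2,0,0,0]
    - [-1,0,0,1,0,0,0]
    - [-1,0,0,0,0,0,0]
    - [-1,0,0,0,0,0,0]
    - [-1,0,0,0,0,0,0]
    - [-1,0,0,0,0,0,0]

```text
time: 33.8
tool_pos: [577.8, 159.9, 43.1]
tcp_rot: [180.0, 0.1, -3.0]
ft_force: [-2.6, -1.4, 3.5]
finger_gap: 17.9
grip_force: 79.3
```

Call:
apply_moves:
  steps:
    - [-1,0,0,1,0,0,0]
    - [-1,0,0,1,0,0,0]
    - [-1,0,0,1,0,0,0]
    - [-1,0,0,0,0,0,0]
    - [-1,0,0,0,0,0,0]
    - [-1,0,0,0,0,0,0]
    - [-1,0,0,0,0,0,0]
    - [-1,0,0,0,0,0,0]

```text
time: 34.6
tool_pos: [578.0, 160.0, 42.8]
tcp_rot: [180.0, 0.1, -3.0]
ft_force: [-15.8, -4.9, 26.4]
finger_gap: 17.7
grip_force: 81.9
```

Call:
apply_moves:
  steps:
    - [-0.15,0,0,-2,0,0,0]
    - [-0.15,0,0,0,0,0,0]
    - [-0.15,0,0,0,0,0,0]
    - [-0.15,0,0,0,0,0,0]
    - [-0.15,0,0,-10,0,0,0]
    - [-0.15,0,0,-25,0,0,0]
    - [-0.15,0,0,-40,0,0,0]
    - [-0.15,0,0,0,0,0,0]

```text
time: 35.4
tool_pos: [582.5, 160.7, 124.7]
tcp_rot: [-179.9, -0.6, -3.0]
ft_force: [0.3, 0.8, 1.2]
finger_gap: 36.3
grip_force: 0.0
```

Call:
apply_moves:
  steps:
    - [-0.2,-5,43,0,0,0,0]
    - [-0.2,-5,43,0,0,0,0]
    - [-0.2,-5,43,0,0,0,0]
    - [-0.2,-5,43,0,0,0,0]
    - [-0.2,-4,42,0,0,0,0]
    - [-0.2,-4,42,0,0,0,0]
    - [-0.2,-4,42,0,0,0,0]
    - [-0.2,0,0,0,0,0,0]

```text
time: 36.2
tool_pos: [530.1, -140.8, 118.0]
tcp_rot: [179.9, -0.1, -3.3]
ft_force: [0.3, 0.2, -0.0]
finger_gap: 34.2
grip_force: 0.0
```

```bash
python3 -c "
from h import *
held(cams=());clipped(-72);clipped(72)
d=r.snapshot('top');cv2.imwrite('pics/t2.png',cv2.resize(d['color'][190:350,140:440],None,fx=2.6,fy=2.6,interpolation=cv2.INTER_CUBIC))"
```

```text
[ 530.1 -140.8  118. ] [ 1.799e+02 -1.000e-01 -3.300e+00] [ 0.3  0.2 -0. ] 34.2 0 rack xy -30.6 -375.3
side [(-82, 91, 'y', np.float64(-81.2), 'ztop90', np.float64(59.0), 'x', np.float64(-81.2), np.float64(-50.6)), (-24, 104, 'y', np.float64(-80.2), 'ztop90', np.float64(57.3), 'x', np.float64(-23.7), np.float64(23.0)), (44, 63, 'y', np.float64(-79.0), 'ztop90', np.float64(57.0), 'x', np.float64(45.3), np.float64(79.4))]
top [(-82, 149, 'y', np.float64(-72.7), 'ztop90', np.float64(61.8), 'x', np.float64(-79.0), np.float64(-50.3)), (-24, 201, 'y', np.float64(-72.0), 'ztop90', np.float64(60.4), 'x', np.float64(-24.0), np.float64(23.6)), (44, 151, 'y', np.float64(-71.5), 'ztop90', np.float64(59.7), 'x', np.float64(44.3), np.float64(81.5))]
side [(-82, 22, 'y', np.float64(65.1), 'ztop90', np.float64(54.8), 'x', np.float64(-63.3), np.float64(-51.1)), (-24, 48, 'y', np.float64(67.0), 'ztop90', np.float64(53.4), 'x', np.float64(-19.4), np.float64(23.7)), (44, 14, 'y', np.float64(68.6), 'ztop90', np.float64(51.9), 'x', np.float64(46.0), np.float64(61.4))]
top [(-82, 43, 'y', np.float64(72.0), 'ztop90', np.float64(59.2), 'x', np.float64(-59.6), np.float64(-50.3)), (-24, 120, 'y', np.float64(71.9), 'ztop90', np.float64(56.3), 'x', np.float64(-23.5), np.float64(23.7)), (44, 44, 'y', np.float64(72.8), 'ztop90', np.float64(56.6), 'x', np.float64(44.2), np.float64(64.1))]
```

View pics/t2.png

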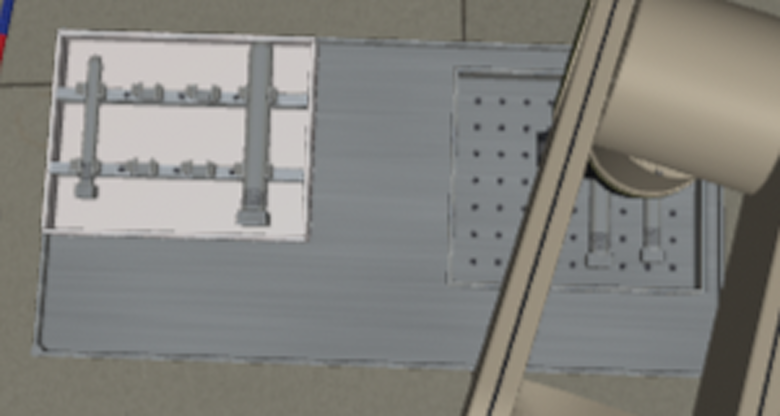

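punch_xl is home and both collars face front. punch_l and punch_m are still in the pan, with collars near px (599, 258) and (652, 252). I'll pick punch_l next.

Call:
apply_moves:
  steps:
    - [-0.2,0,0,30,0,0,0]
    - [-0.2,0,0,20,0,0,0]
    - [-0.2,0,0,10,0,0,0]
    - [-0.2,0,0,0,0,0,0]
    - [-0.2,0,0,0,0,0,0]
    - [-0.2,0,0,0,0,0,0]
    - [-0.2,0,0,0,0,0,0]
    - [-0.2,0,0,0,0,0,0]

```text
time: 37.25
tool_pos: [531.2, -136.2, 58.2]
tcp_rot: [180.0, -0.1, -3.0]
ft_force: [-0.5, -0.0, -0.1]
finger_gap: 34.3
grip_force: 0.0
```

Call:
apply_moves:
  steps:
    - [-0.2,-1,0,20,0,0,0]
    - [-0.2,0,0,15,0,0,0]
    - [-0.2,0,0,10,0,0,0]
    - [-0.2,0,0,5,0,0,0]
    - [-0.2,0,0,0,0,0,0]
    - [-1,0,0,0,0,0,0]
    - [-1,0,0,0,0,0,0]
    - [-1,0,0,0,0,0,0]
  squeeze: 80

```text
time: 38.05
tool_pos: [530.2, -136.2, 8.1]
tcp_rot: [180.0, -0.1, -3.0]
ft_force: [0.7, -0.3, 1.6]
finger_gap: 15.0
grip_force: 78.4
```

Call:
apply_moves:
  steps:
    - [-1,0,0,0,0,0,0]
    - [-1,0,0,0,0,0,0]
    - [-1,0,0,-10,0,0,0]
    - [-1,0,0,-30,0,0,0]
    - [-1,0,0,-35,0,0,0]
    - [-1,0,0,-35,0,0,0]
    - [-1,0,0,0,0,0,0]
    - [-1,0,0,0,0,0,0]

```text
time: 38.85
tool_pos: [530.3, -136.1, 118.6]
tcp_rot: [180.0, -0.1, -3.0]
ft_force: [-0.4, 0.3, -2.0]
finger_gap: 15.0
grip_force: 78.4
```

Call:
apply_moves:
  steps:
    - [-1,0,0,0,0,0,0]
    - [-1,0,0,0,0,0,0]
    - [-1,0,0,0,0,0,0]
    - [-1,0,0,0,0,0,0]
    - [-1,0,0,0,0,0,0]
    - [-1,0,0,0,0,0,0]
    - [-1,0,0,0,0,0,0]
    - [-1,0,0,0,0,0,0]

```text
time: 39.65
tool_pos: [529.7, -136.0, 117.3]
tcp_rot: [180.0, -0.0, -3.0]
ft_force: [-0.1, 0.9, -0.7]
finger_gap: 14.9
grip_force: 78.4
```

```bash
python3 -c "
from h import *
held(cams=('side','top'))"
```

```text
[ 529.7 -136.   117.3] [180.  -0.  -3.] [-0.1  0.9 -0.7] 14.9 78 rack xy -31.3 -370.5
side 377 x ext -76.3 73.4 [(-80, np.float64(17.8)), (-60, np.float64(15.3)), (-40, np.float64(15.2)), (-20, np.float64(14.2)), (0, np.float64(14.2)), (20, np.float64(13.8)), (40, np.float64(13.8)), (60, np.float64(12.8))]
top 256 x ext -73.6 -16.4 [(-80, np.float64(21.2)), (-60, np.float64(18.4)), (-40, np.float64(18.5))]
```

Call:
apply_moves:
  steps:
    - [-1,5,-43,0,0,0,0]
    - [-1,4,-43,0,0,0,0]
    - [-1,4,-43,0,0,0,0]
    - [-1,4,-43,0,0,0,0]
    - [-1,4,-43,0,0,0,0]
    - [-1,4,-43,0,0,0,0]
    - [-1,4,-44,0,0,0,0]
    - [-1,4,-44,0,0,0,0]

```text
time: 40.55
tool_pos: [580.9, 209.7, 117.4]
tcp_rot: [-180.0, -0.0, -3.0]
ft_force: [0.4, -0.1, -0.5]
finger_gap: 14.7
grip_force: 78.5
```

Call:
apply_moves:
  steps:
    - [-1,0,0,0,0,0,0]
    - [-1,0,0,0,0,0,0]
    - [-1,0,0,15,0,0,0]
    - [-1,0,0,15,0,0,0]
    - [-1,0,0,10,0,0,0]
    - [-1,0,0,5,0,0,0]
    - [-1,0,0,0,0,0,0]
    - [-1,0,0,0,0,0,0]

```text
time: 41.35
tool_pos: [581.1, 207.6, 72.5]
tcp_rot: [-180.0, -0.0, -3.1]
ft_force: [-0.4, 0.6, -1.5]
finger_gap: 14.9
grip_force: 78.7
```

```bash
python3 -c "
from h import *
held(cams=('side','top'))"
```

```text
[581.1 207.6  72.5] [-180.    -0.    -3.1] [-0.4  0.6 -1.5] 14.9 79 rack xy 1.7 -24.6
side 222 x ext -76.8 72.0 [(-80, np.float64(17.5)), (-60, np.float64(15.2)), (-40, np.float64(14.6)), (-20, np.float64(13.1)), (0, np.float64(13.5)), (20, np.float64(14.0)), (40, np.float64(13.7)), (60, np.float64(12.2))]
top 48 x ext 42.9 74.4 [(40, np.float64(15.5)), (60, np.float64(15.5))]
```

Call:
apply_moves:
  steps:
    - [-1,0,0,8,0,0,0]
    - [-1,0,0,6,0,0,0]
    - [-1,0,0,4,0,0,0]
    - [-1,0,0,3,0,0,0]
    - [-1,0,0,2,0,0,0]
    - [-1,0,0,2,0,0,0]
    - [-1,0,0,0,0,0,0]
    - [-1,0,0,0,0,0,0]

```text
time: 42.25
tool_pos: [581.2, 207.6, 47.2]
tcp_rot: [180.0, -0.0, -3.0]
ft_force: [2.4, -1.5, 0.5]
finger_gap: 15.2
grip_force: 78.8
```

Call:
apply_moves:
  steps:
    - [-1,0,0,2,0,0,0]
    - [-1,0,0,2,0,0,0]
    - [-1,0,0,1,0,0,0]
    - [-1,0,0,1,0,0,0]
    - [-1,0,0,0,0,0,0]
    - [-1,0,0,0,0,0,0]
    - [-1,0,0,0,0,0,0]
    - [-1,0,0,0,0,0,0]

```text
time: 43.05
tool_pos: [580.7, 207.8, 42.9]
tcp_rot: [180.0, 0.0, -3.0]
ft_force: [-8.9, -5.5, 17.0]
finger_gap: 14.6
grip_force: 81.4
```

Call:
apply_moves:
  steps:
    - [-1,0,0,1,0,0,0]
    - [-1,0,0,0,0,0,0]
    - [-1,0,0,0,0,0,0]
    - [-0.2,0,0,-3,0,0,0]
    - [-0.2,0,0,0,0,0,0]
    - [-0.2,0,0,0,0,0,0]
    - [-0.2,0,0,0,0,0,0]
    - [-0.2,0,0,-10,0,0,0]

```text
time: 43.85
tool_pos: [579.2, 207.5, 51.4]
tcp_rot: [179.9, 0.2, -3.0]
ft_force: [-0.8, -0.4, 0.6]
finger_gap: 34.5
grip_force: 0.0
```

Call:
apply_moves:
  steps:
    - [-0.2,0,0,-25,0,0,0]
    - [-0.2,0,0,-40,0,0,0]
    - [-0.2,0,0,0,0,0,0]
    - [-0.2,-4,43,0,0,0,0]
    - [-0.2,-4,43,0,0,0,0]
    - [-0.2,-4,43,0,0,0,0]
    - [-0.2,-4,43,0,0,0,0]
    - [-0.2,-4,43,0,0,0,0]

```text
time: 44.65
tool_pos: [549.3, -7.3, 118.9]
tcp_rot: [-180.0, -0.0, -3.0]
ft_force: [0.4, 0.1, -0.0]
finger_gap: 34.3
grip_force: 0.0
```

Call:
apply_moves:
  steps:
    - [-0.2,-4,44,0,0,0,0]
    - [-0.2,-3,44,0,0,0,0]
    - [-0.2,-3,44,0,0,0,0]
    - [-0.2,-3,44,0,0,0,0]
    - [-0.2,0,0,0,0,0,0]
    - [-0.2,0,0,0,0,0,0]
    - [-0.2,0,0,30,0,0,0]
    - [-0.2,0,0,30,0,0,0]

```text
time: 45.45
tool_pos: [528.8, -179.9, 59.1]
tcp_rot: [180.0, -0.2, -3.0]
ft_force: [1.3, 0.2, -0.3]
finger_gap: 33.8
grip_force: 0.0
```

```bash
python3 -c "
from h import *
held(cams=())
for y in (72,-24,-72): clipped(y,('top',))"
```

```text
[ 528.8 -179.9   59.1] [180.   -0.2  -3. ] [ 1.3  0.2 -0.3] 33.8 0 rack xy -29.8 -414.4
top [(-82, 42, 'y', np.float64(71.6), 'ztop90', np.float64(59.0), 'x', np.float64(-59.6), np.float64(-50.1)), (-24, 120, 'y', np.float64(72.1), 'ztop90', np.float64(55.7), 'x', np.float64(-23.7), np.float64(24.0)), (44, 43, 'y', np.float64(72.2), 'ztop90', np.float64(56.4), 'x', np.float64(44.5), np.float64(63.4))]
top [(-82, 104, 'y', np.float64(-24.3), 'ztop90', np.float64(61.5), 'x', np.float64(-72.3), np.float64(-50.1)), (-24, 175, 'y', np.float64(-24.2), 'ztop90', np.float64(58.9), 'x', np.float64(-23.6), np.float64(24.0)), (44, 104, 'y', np.float64(-24.2), 'ztop90', np.float64(59.4), 'x', np.float64(44.0), np.float64(74.9))]
top [(-82, 148, 'y', np.float64(-72.8), 'ztop90', np.float64(62.4), 'x', np.float64(-78.9), np.float64(-50.4)), (-24, 202, 'y', np.float64(-72.2), 'ztop90', np.float64(59.9), 'x', np.float64(-24.0), np.float64(23.8)), (44, 150, 'y', np.float64(-71.7), 'ztop90', np.float64(59.7), 'x', np.float64(44.7), np.float64(81.9))]
```

punch_l is home. Next is punch_m.

Call:
apply_moves:
  steps:
    - [-0.2,-1,1,20,0,0,0]
    - [-0.2,0,0,15,0,0,0]
    - [-0.2,0,0,10,0,0,0]
    - [-0.2,0,0,5,0,0,0]
    - [-0.2,0,0,0,0,0,0]
    - [-1,0,0,0,0,0,0]
    - [-1,0,0,0,0,0,0]
    - [-1,0,0,0,0,0,0]
  squeeze: 80

```text
time: 46.4
tool_pos: [526.9, -182.3, 9.3]
tcp_rot: [180.0, -0.1, -3.0]
ft_force: [-0.6, 0.1, 4.8]
finger_gap: 11.7
grip_force: 78.3
```

Call:
apply_moves:
  steps:
    - [-1,0,0,0,0,0,0]
    - [-1,0,0,0,0,0,0]
    - [-1,0,0,-10,0,0,0]
    - [-1,0,0,-30,0,0,0]
    - [-1,0,0,-35,0,0,0]
    - [-1,0,0,-35,0,0,0]
    - [-1,0,0,0,0,0,0]
    - [-1,0,0,0,0,0,0]

```text
time: 47.2
tool_pos: [527.0, -182.1, 119.7]
tcp_rot: [180.0, -0.1, -3.0]
ft_force: [-0.0, -0.9, -2.6]
finger_gap: 11.6
grip_force: 78.8
```

Call:
apply_moves:
  steps:
    - [-1,0,0,0,0,0,0]
    - [-1,0,0,0,0,0,0]
    - [-1,0,0,0,0,0,0]
    - [-1,0,0,0,0,0,0]
    - [-1,0,0,0,0,0,0]
    - [-1,0,0,0,0,0,0]
    - [-1,0,0,0,0,0,0]
    - [-1,0,0,0,0,0,0]

```text
time: 48.0
tool_pos: [526.2, -181.8, 118.3]
tcp_rot: [180.0, -0.0, -3.0]
ft_force: [-0.5, 0.3, -0.1]
finger_gap: 11.5
grip_force: 78.8
```

```bash
python3 -c "
from h import *
held(cams=('side','top'))
for y in (72,-24,-72): clipped(y,('top',))"
```

```text
[ 526.2 -181.8  118.3] [180.  -0.  -3.] [-0.5  0.3 -0.1] 11.5 79 rack xy -32.3 -416.5
side 293 x ext -70.0 66.5 [(-80, np.float64(13.8)), (-60, np.float64(12.1)), (-40, np.float64(10.6)), (-20, np.float64(10.8)), (0, np.float64(10.2)), (20, np.float64(9.8)), (40, np.float64(9.9)), (60, np.float64(8.0))]
top 197 x ext -67.0 -17.5 [(-80, np.float64(16.7)), (-60, np.float64(16.0)), (-40, np.float64(13.2)), (-20, np.float64(11.7))]
top [(-82, 43, 'y', np.float64(71.9), 'ztop90', np.float64(58.5), 'x', np.float64(-59.4), np.float64(-50.1)), (-24, 117, 'y', np.float64(72.2), 'ztop90', np.float64(55.6), 'x', np.float64(-23.7), np.float64(23.8)), (44, 44, 'y', np.float64(72.2), 'ztop90', np.float64(56.4), 'x', np.float64(44.1), np.float64(63.3))]
top [(-82, 105, 'y', np.float64(-24.4), 'ztop90', np.float64(61.5), 'x', np.float64(-72.4), np.float64(-50.0)), (-24, 173, 'y', np.float64(-24.4), 'ztop90', np.float64(59.1), 'x', np.float64(-23.6), np.float64(23.6)), (44, 103, 'y', np.float64(-24.3), 'ztop90', np.float64(59.5), 'x', np.float64(44.0), np.float64(75.0))]
top [(-82, 150, 'y', np.float64(-72.6), 'ztop90', np.float64(62.3), 'x', np.float64(-79.0), np.float64(-50.2)), (-24, 201, 'y', np.float64(-72.1), 'ztop90', np.float64(60.4), 'x', np.float64(-24.0), np.float64(23.2)), (44, 149, 'y', np.float64(-71.4), 'ztop90', np.float64(59.7), 'x', np.float64(45.2), np.float64(81.3))]
```

Call:
apply_moves:
  steps:
    - [-1,4,-44,0,0,0,0]
    - [-1,3,-44,0,0,0,0]
    - [-1,4,-44,0,0,0,0]
    - [-1,3,-44,0,0,0,0]
    - [-1,4,-44,0,0,0,0]
    - [-1,3,-44,0,0,0,0]
    - [-1,4,-44,0,0,0,0]
    - [-1,3,-44,0,0,0,0]

```text
time: 49.05
tool_pos: [572.9, 170.1, 118.5]
tcp_rot: [-180.0, -0.0, -3.0]
ft_force: [0.3, -0.5, -0.5]
finger_gap: 11.8
grip_force: 78.8
```

Call:
apply_moves:
  steps:
    - [-1,4,-44,0,0,0,0]
    - [-1,3,-44,0,0,0,0]
    - [-1,0,0,0,0,0,0]
    - [-1,0,0,0,0,0,0]
    - [-1,0,0,20,0,0,0]
    - [-1,0,0,15,0,0,0]
    - [-1,0,0,5,0,0,0]
    - [-1,0,0,0,0,0,0]

```text
time: 49.85
tool_pos: [583.3, 254.5, 76.7]
tcp_rot: [179.9, 0.2, -3.1]
ft_force: [-0.1, -0.8, -0.8]
finger_gap: 11.4
grip_force: 78.9
```

```bash
python3 -c "
from h import *
held(cams=('side','top'))"
```

```text
[583.3 254.5  76.7] [179.9   0.2  -3.1] [-0.1 -0.8 -0.8] 11.4 79 rack xy 1.4 22.3
side 144 x ext -69.9 65.0 [(-80, np.float64(14.3)), (-60, np.float64(11.2)), (-40, np.float64(11.3)), (20, np.float64(9.2)), (40, np.float64(9.8)), (60, np.float64(7.1))]
top 85 x ext 34.1 70.4 [(20, np.float64(14.1)), (40, np.float64(13.4)), (60, np.float64(12.8))]
```

Call:
apply_moves:
  steps:
    - [-1,0,-1.5,5,0,0,0]
    - [-1,0,0,8,0,0,0]
    - [-1,0,0,5,0,0,0]
    - [-1,0,0,3,0,0,0]
    - [-1,0,0,2,0,0,0]
    - [-1,0,0,2,0,0,0]
    - [-1,0,0,0,0,0,0]
    - [-1,0,0,0,0,0,0]

```text
time: 50.75
tool_pos: [585.0, 256.1, 53.5]
tcp_rot: [179.9, -0.0, -3.1]
ft_force: [0.6, -5.9, 2.2]
finger_gap: 11.9
grip_force: 79.3
```

Call:
apply_moves:
  steps:
    - [-1,0,0,2,0,0,0]
    - [-1,0,0,2,0,0,0]
    - [-1,0,0,1,0,0,0]
    - [-1,0,0,1,0,0,0]
    - [-1,0,0,0,0,0,0]
    - [-1,0,0,0,0,0,0]
    - [-1,0,0,0,0,0,0]
    - [-1,0,0,0,0,0,0]

```text
time: 51.55
tool_pos: [584.3, 256.2, 46.6]
tcp_rot: [179.9, 0.0, -3.0]
ft_force: [0.7, -5.0, -2.4]
finger_gap: 11.5
grip_force: 78.9
```

Call:
apply_moves:
  steps:
    - [-1,0,0,1,0,0,0]
    - [-1,0,0,1,0,0,0]
    - [-1,0,0,1,0,0,0]
    - [-1,0,0,0,0,0,0]
    - [-1,0,0,0,0,0,0]
    - [-1,0,0,0,0,0,0]
    - [-1,0,0,0,0,0,0]
    - [-1,0,0,0,0,0,0]

```text
time: 52.35
tool_pos: [584.4, 256.4, 45.6]
tcp_rot: [179.9, 0.0, -3.0]
ft_force: [-7.0, -7.4, 13.4]
finger_gap: 11.6
grip_force: 80.7
```

```bash
python3 -c "
from h import *
held(cams=('side','top'))"
```

```text
[584.4 256.4  45.6] [179.9   0.   -3. ] [-7.  -7.4 13.4] 11.6 81 rack xy 2.4 24.3
side 144 x ext -70.4 64.2 [(-80, np.float64(12.8)), (-60, np.float64(12.2)), (-40, np.float64(14.6)), (20, np.float64(14.3)), (40, np.float64(10.8))]
top 87 x ext 30.9 68.7 [(20, np.float64(17.5)), (40, np.float64(14.2)), (60, np.float64(12.9))]
```

Call:
apply_moves:
  steps:
    - [-1,0,0,1,0,0,0]
    - [-1,0,0,1,0,0,0]
    - [-1,0,0,0,0,0,0]
    - [-0.2,0,0,-3,0,0,0]
    - [-0.2,0,0,0,0,0,0]
    - [-0.2,0,0,0,0,0,0]
    - [-0.2,0,0,0,0,0,0]
    - [-0.2,0,0,-10,0,0,0]

```text
time: 53.25
tool_pos: [582.9, 256.8, 53.4]
tcp_rot: [179.9, 0.2, -3.0]
ft_force: [-0.1, 0.2, 0.0]
finger_gap: 34.0
grip_force: 0.0
```

Call:
apply_moves:
  steps:
    - [-0.2,0,0,-25,0,0,0]
    - [-0.2,0,0,-40,0,0,0]
    - [-0.2,0,0,0,0,0,0]
    - [-0.2,-12,46,0,0,0,0]
    - [-0.2,-12,46,0,0,0,0]
    - [-0.2,-12,46,0,0,0,0]
    - [-0.2,-12,46,0,0,0,0]
    - [-0.2,-12,46,0,0,0,0]

```text
time: 54.05
tool_pos: [511.8, 29.2, 120.8]
tcp_rot: [180.0, -0.1, -3.0]
ft_force: [0.8, -0.7, -0.1]
finger_gap: 34.5
grip_force: 0.0
```

Call:
apply_moves:
  steps:
    - [-0.2,-12,46,0,0,0,0]
    - [-0.2,-12,46,0,0,0,0]
    - [0,-12,46,0,0,0,0]
    - [0,-12,46,0,0,0,0]
    - [0,-12,46,0,0,0,0]
    - [1,-12,46,0,0,0,0]
    - [1,-12,46,0,0,0,0]
    - [1,-12,46,0,0,0,0]

```text
time: 54.85
tool_pos: [396.4, -333.7, 121.0]
tcp_rot: [180.0, -0.1, -3.0]
ft_force: [1.2, -0.6, 0.6]
finger_gap: 83.2
grip_force: 0.0
```

```bash
python3 -c "
from h import *
held(cams=())
for y in (72,24,-24,-72): clipped(y,('side','top'))
d=r.snapshot('top');a=ortho(d,42,1)[:300];c=ortho(d,42,3)[60:390,960:1800]
cv2.imwrite('pics/o7.png',np.vstack([cv2.resize(a,(680,260),interpolation=cv2.INTER_AREA) if 0 else a,c[:300,:680]]))"
```

```text
[ 396.4 -333.7  121. ] [ 1.8e+02 -1.0e-01 -3.0e+00] [ 1.2 -0.6  0.6] 83.2 0 rack xy -153.8 -575.1
side [(-82, 20, 'y', np.float64(66.2), 'ztop90', np.float64(55.6), 'x', np.float64(-62.5), np.float64(-50.9)), (-24, 49, 'y', np.float64(67.7), 'ztop90', np.float64(52.7), 'x', np.float64(-22.9), np.float64(22.8))]
top [(-82, 43, 'y', np.float64(70.6), 'ztop90', np.float64(58.7), 'x', np.float64(-59.8), np.float64(-50.2)), (-24, 121, 'y', np.float64(71.9), 'ztop90', np.float64(56.5), 'x', np.float64(-24.0), np.float64(23.9)), (44, 45, 'y', np.float64(73.1), 'ztop90', np.float64(55.3), 'x', np.float64(44.2), np.float64(63.7))]
side [(-82, 31, 'y', np.float64(18.8), 'ztop90', np.float64(56.8), 'x', np.float64(-68.0), np.float64(-50.9)), (-24, 55, 'y', np.float64(19.0), 'ztop90', np.float64(54.6), 'x', np.float64(-22.8), np.float64(18.1))]
top [(-82, 64, 'y', np.float64(24.0), 'ztop90', np.float64(61.1), 'x', np.float64(-64.6), np.float64(-50.5)), (-24, 145, 'y', np.float64(24.4), 'ztop90', np.float64(57.5), 'x', np.float64(-23.7), np.float64(23.5)), (44, 80, 'y', np.float64(24.2), 'ztop90'
[... 438 characters left out ...]
float64(59.0), 'x', np.float64(-23.8), np.float64(23.7)), (44, 107, 'y', np.float64(-23.7), 'ztop90', np.float64(58.7), 'x', np.float64(44.3), np.float64(75.8))]
side [(-82, 90, 'y', np.float64(-80.9), 'ztop90', np.float64(59.9), 'x', np.float64(-81.8), np.float64(-50.1)), (-24, 28, 'y', np.float64(-79.1), 'ztop90', np.float64(56.9), 'x', np.float64(-23.8), np.float64(-8.8))]
top [(-82, 150, 'y', np.float64(-72.4), 'ztop90', np.float64(62.4), 'x', np.float64(-78.9), np.float64(-50.5)), (-24, 201, 'y', np.float64(-72.2), 'ztop90', np.float64(60.4), 'x', np.float64(-23.6), np.float64(23.3)), (44, 150, 'y', np.float64(-71.5), 'ztop90', np.float64(60.2), 'x', np.float64(44.1), np.float64(81.1))]
```

View pics/o7.png

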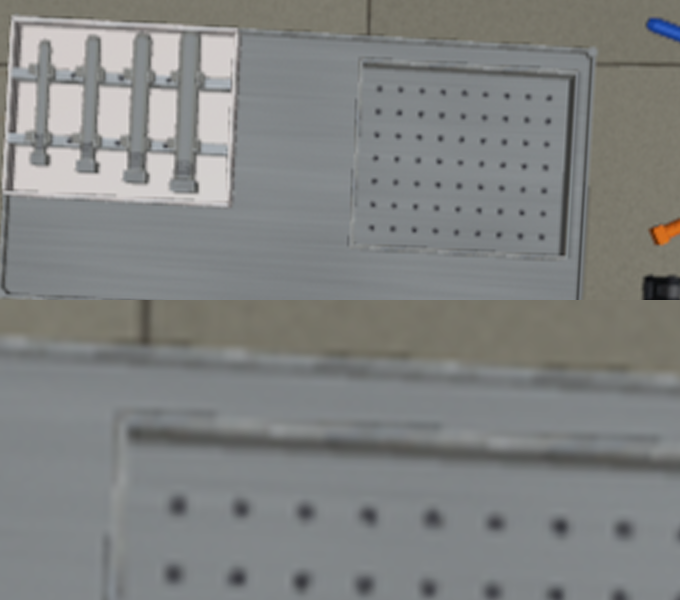

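All four punches are home and the pan is empty. The pan's back left rim corner is near (633, -9), about 24 mm from the back lip and 124 mm from the rack. I'll push it back from inside first.

Call:
apply_moves:
  steps:
    - [1,30,-37,0,0,0,0]
    - [1,30,-37,0,0,0,0]
    - [1,30,-37,0,0,0,0]
    - [1,30,-37,0,0,0,0]
    - [1,30,-37,0,0,0,0]
    - [1,30,-37,0,0,0,0]
    - [1,3,-4,0,0,0,0]
    - [1,0,0,0,0,0,0]

```text
time: 56.1
tool_pos: [592.4, -113.3, 120.1]
tcp_rot: [180.0, 0.0, -2.8]
ft_force: [-0.9, -0.6, 0.3]
finger_gap: 85.0
grip_force: 0.0
```

Call:
apply_moves:
  steps:
    - [1,0,0,0,0,0,0]
    - [1,0,0,30,0,0,0]
    - [1,0,0,30,0,0,0]
    - [1,0,0,25,0,0,0]
    - [1,0,0,15,0,0,0]
    - [1,0,0,10,0,0,0]
    - [1,0,0,6,0,0,0]
    - [1,0,0,0,0,0,0]

```text
time: 56.9
tool_pos: [591.7, -116.0, 4.3]
tcp_rot: [180.0, 0.0, -3.1]
ft_force: [0.5, -0.4, 0.0]
finger_gap: 85.3
grip_force: 0.0
```

Call:
apply_moves:
  steps:
    - [1,4,0,0,0,0,0]
    - [1,4,0,0,0,0,0]
    - [1,4,0,0,0,0,0]
    - [1,4,0,0,0,0,0]
    - [1,4,0,0,0,0,0]
    - [1,4,0,0,0,0,0]
    - [1,3,0,0,0,0,0]
    - [1,0,0,0,0,0,0]

```text
time: 57.7
tool_pos: [619.2, -117.2, 4.2]
tcp_rot: [180.0, -0.0, -3.0]
ft_force: [-0.3, 0.4, 0.7]
finger_gap: 85.5
grip_force: 0.1
```

Call:
apply_moves:
  steps:
    - [1,3,0,0,0,0,0]
    - [1,3,0,0,0,0,0]
    - [1,3,0,0,0,0,0]
    - [1,2,0,0,0,0,0]
    - [1,2,0,0,0,0,0]
    - [1,0,0,0,0,0,0]
    - [1,0,0,0,0,0,0]
    - [1,0,0,0,0,0,0]

```text
time: 58.5
tool_pos: [632.1, -117.9, 4.6]
tcp_rot: [180.0, -0.0, -3.0]
ft_force: [0.6, -0.1, -0.3]
finger_gap: 85.4
grip_force: 0.0
```

Call:
apply_moves:
  steps:
    - [1,1,0,0,0,0,0]
    - [1,1,0,0,0,0,0]
    - [1,1,0,0,0,0,0]
    - [1,1,0,0,0,0,0]
    - [1,0,0,0,0,0,0]
    - [1,0,0,0,0,0,0]
    - [1,0,0,0,0,0,0]
    - [1,0,0,0,0,0,0]

```text
time: 59.3
tool_pos: [635.9, -118.1, 4.2]
tcp_rot: [180.0, -0.0, -3.0]
ft_force: [-1.6, 0.1, 0.3]
finger_gap: 85.4
grip_force: 0.8
```

Call:
apply_moves:
  steps:
    - [1,1,0,0,0,0,0]
    - [1,1,0,0,0,0,0]
    - [1,1,0,0,0,0,0]
    - [1,0,0,0,0,0,0]
    - [1,0,0,0,0,0,0]
    - [1,0,0,0,0,0,0]
    - [1,0,0,0,0,0,0]
    - [1,0,0,0,0,0,0]

```text
time: 60.1
tool_pos: [636.4, -118.1, 4.2]
tcp_rot: [-180.0, 0.3, -3.1]
ft_force: [-16.8, 2.2, 12.1]
finger_gap: 85.4
grip_force: 8.1
```

The pan is on the back lip, at 17 N. I'll turn to push it left.

Call:
apply_moves:
  steps:
    - [1,-6,0,0,0,0,0]
    - [1,-8,0,0,0,0,0]
    - [1,0,0,-30,0,0,0]
    - [1,0,0,-40,0,0,-1]
    - [1,0,0,-30,0,0,-1]
    - [1,0,0,0,0,0,-1]
    - [1,0,0,0,0,0,-1]
    - [1,0,0,0,0,0,-1]

```text
time: 60.9
tool_pos: [625.0, -117.4, 104.8]
tcp_rot: [180.0, -0.1, 22.2]
ft_force: [-0.7, -0.5, -0.7]
finger_gap: 85.3
grip_force: 0.0
```

Call:
apply_moves:
  steps:
    - [1,0,0,0,0,0,-1]
    - [1,0,0,0,0,0,-1]
    - [1,0,0,0,0,0,-1]
    - [1,0,0,0,0,0,-1]
    - [1,0,0,0,0,0,-1]
    - [1,0,0,0,0,0,-1]
    - [1,0,0,0,0,0,-1]
    - [1,0,0,0,0,0,-1]

```text
time: 61.7
tool_pos: [624.7, -117.4, 104.2]
tcp_rot: [180.0, -0.0, 62.2]
ft_force: [-0.2, -0.4, 0.3]
finger_gap: 85.2
grip_force: 0.0
```

Call:
apply_moves:
  steps:
    - [1,0,0,0,0,0,-1]
    - [1,0,0,0,0,0,-1]
    - [1,0,0,0,0,0,-1]
    - [1,0,0,0,0,0,-1]
    - [1,0,0,0,0,0,-1]
    - [1,0,0,0,0,0,0]
    - [1,0,0,0,0,0,0]
    - [1,0,0,0,0,0,0]

```text
time: 62.5
tool_pos: [624.7, -117.4, 104.3]
tcp_rot: [180.0, 0.0, 86.9]
ft_force: [-0.4, 0.5, 0.1]
finger_gap: 85.2
grip_force: 0.0
```

Call:
apply_moves:
  steps:
    - [1,34,-34,0,0,0,0]
    - [1,35,-34,0,0,0,0]
    - [1,0,0,0,0,0,0]
    - [1,0,0,30,0,0,0]
    - [1,0,0,30,0,0,0]
    - [1,0,0,25,0,0,0]
    - [1,0,0,10,0,0,0]
    - [1,0,0,5,0,0,0]

```text
time: 63.3
tool_pos: [559.8, -44.9, 3.3]
tcp_rot: [-179.9, -0.0, 86.9]
ft_force: [1.0, -0.7, 0.6]
finger_gap: 85.3
grip_force: 0.0
```

Call:
apply_moves:
  steps:
    - [1,0,0,0,0,0,0]
    - [1,6,0,0,0,0,0]
    - [1,6,0,0,0,0,0]
    - [1,6,0,0,0,0,0]
    - [1,4,0,0,0,0,0]
    - [1,4,0,0,0,0,0]
    - [1,4,0,0,0,0,0]
    - [1,4,0,0,0,0,0]

```text
time: 64.1
tool_pos: [562.7, -11.3, 4.8]
tcp_rot: [180.0, 0.0, 87.0]
ft_force: [-1.6, -4.8, 4.5]
finger_gap: 85.1
grip_force: 2.6
```

Call:
apply_moves:
  steps:
    - [1,5,0,0,0,0,0]
    - [1,5,0,0,0,0,0]
    - [1,5,0,0,0,0,0]
    - [1,5,0,0,0,0,0]
    - [1,5,0,0,0,0,0]
    - [1,5,0,0,0,0,0]
    - [1,5,0,0,0,0,0]
    - [1,5,0,0,0,0,0]

```text
time: 64.9
tool_pos: [564.9, 28.8, 4.8]
tcp_rot: [180.0, 0.0, 86.9]
ft_force: [-1.6, -5.2, 3.9]
finger_gap: 85.4
grip_force: 2.5
```

Call:
apply_moves:
  steps:
    - [1,5,0,0,0,0,0]
    - [1,5,0,0,0,0,0]
    - [1,5,0,0,0,0,0]
    - [1,5,0,0,0,0,0]
    - [1,5,0,0,0,0,0]
    - [1,5,0,0,0,0,0]
    - [1,5,0,0,0,0,0]
    - [1,5,0,0,0,0,0]

```text
time: 65.7
tool_pos: [566.5, 69.3, 4.3]
tcp_rot: [-180.0, 0.0, 87.0]
ft_force: [-1.4, -5.4, 4.0]
finger_gap: 85.4
grip_force: 2.3
```

Call:
apply_moves:
  steps:
    - [1,4,0,0,0,0,0]
    - [1,4,0,0,0,0,0]
    - [1,3,0,0,0,0,0]
    - [1,2,0,0,0,0,0]
    - [1,2,0,0,0,0,0]
    - [1,2,0,0,0,0,0]
    - [1,0,0,0,0,0,0]
    - [1,0,0,0,0,0,0]

```text
time: 66.5
tool_pos: [567.2, 86.2, 4.0]
tcp_rot: [-180.0, -0.0, 87.0]
ft_force: [-0.5, -1.1, 1.6]
finger_gap: 85.1
grip_force: 0.4
```

```bash
python3 -c "
from h import *
held(cams=())
d=r.snapshot('top');cv2.imwrite('pics/t3.png',cv2.resize(d['color'][190:350,140:440],None,fx=2.6,fy=2.6,interpolation=cv2.INTER_CUBIC))"
```

```text
[567.2  86.2   4. ] [-180.   -0.   87.] [-0.5 -1.1  1.6] 85.1 0 rack xy -5.7 -146.6
```

View pics/t3.png

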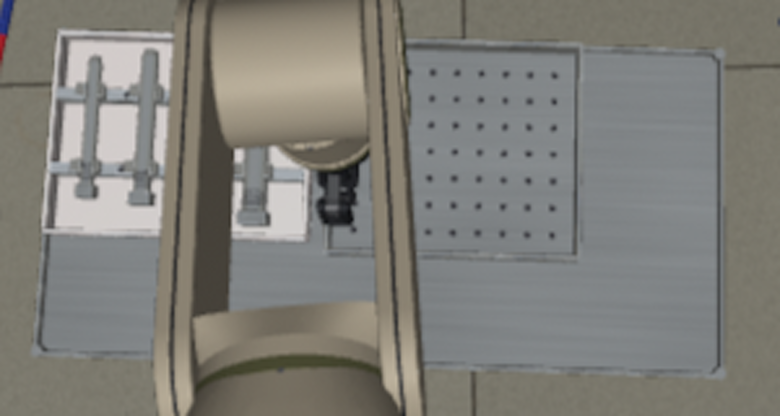

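The pan is sliding square along the back lip, with about 15–19 mm left to the rack (px 306 to 328).

Call:
apply_moves:
  steps:
    - [1,2,0,0,0,0,0]
    - [1,2,0,0,0,0,0]
    - [1,2,0,0,0,0,0]
    - [1,2,0,0,0,0,0]
    - [1,1,0,0,0,0,0]
    - [1,1,0,0,0,0,0]
    - [1,0,0,0,0,0,0]
    - [1,0,0,0,0,0,0]

```text
time: 67.35
tool_pos: [568.1, 96.1, 4.5]
tcp_rot: [180.0, -0.0, 87.0]
ft_force: [-0.6, 0.3, 0.1]
finger_gap: 85.3
grip_force: 0.0
```

Call:
apply_moves:
  steps:
    - [1,1,0,0,0,0,0]
    - [1,1,0,0,0,0,0]
    - [1,1,0,0,0,0,0]
    - [1,0,0,0,0,0,0]
    - [1,0,0,0,0,0,0]
    - [1,0,0,0,0,0,0]
    - [1,0,0,0,0,0,0]
    - [1,0,0,0,0,0,0]

```text
time: 68.15
tool_pos: [568.3, 98.9, 4.5]
tcp_rot: [180.0, -0.0, 87.0]
ft_force: [1.0, -2.0, 0.2]
finger_gap: 85.6
grip_force: 1.1
```

Call:
apply_moves:
  steps:
    - [1,1,0,0,0,0,0]
    - [1,1,0,0,0,0,0]
    - [1,1,0,0,0,0,0]
    - [1,0,0,0,0,0,0]
    - [1,0,0,0,0,0,0]
    - [1,0,0,0,0,0,0]
    - [1,0,0,0,0,0,0]
    - [1,0,0,0,0,0,0]

```text
time: 68.95
tool_pos: [568.3, 101.9, 4.3]
tcp_rot: [180.0, -0.0, 87.0]
ft_force: [0.4, -1.9, 0.7]
finger_gap: 85.7
grip_force: 1.3
```

Call:
apply_moves:
  steps:
    - [1,1,0,0,0,0,0]
    - [1,1,0,0,0,0,0]
    - [1,1,0,0,0,0,0]
    - [1,0,0,0,0,0,0]
    - [1,0,0,0,0,0,0]
    - [1,0,0,0,0,0,0]
    - [1,0,0,0,0,0,0]
    - [1,0,0,0,0,0,0]

```text
time: 69.75
tool_pos: [568.2, 102.6, 4.3]
tcp_rot: [-180.0, 0.2, 86.9]
ft_force: [-1.6, -14.0, 4.3]
finger_gap: 85.4
grip_force: 7.2
```

The pan is against the rack at 14 N. I'll retreat and inspect.

Call:
apply_moves:
  steps:
    - [1,-6,0,0,0,0,0]
    - [1,-8,0,0,0,0,0]
    - [1,0,0,-30,0,0,0]
    - [1,0,0,-45,0,0,0]
    - [1,0,0,-45,0,0,0]
    - [1,-45,-16,0,0,0,0]
    - [1,-45,-16,0,0,0,0]
    - [1,-45,-16,0,0,0,0]

```text
time: 70.55
tool_pos: [511.9, -42.2, 124.6]
tcp_rot: [180.0, -0.0, 87.1]
ft_force: [1.3, -0.6, -0.2]
finger_gap: 85.5
grip_force: 0.0
```

Call:
apply_moves:
  steps:
    - [1,-45,-16,0,0,0,0]
    - [1,-45,-16,0,0,0,0]
    - [1,-45,-16,0,0,0,0]
    - [1,-45,-16,0,0,0,0]
    - [1,-45,-16,0,0,0,0]
    - [1,-45,-16,0,0,0,0]
    - [1,-45,-16,0,0,0,0]
    - [1,0,0,0,0,0,0]

```text
time: 71.35
tool_pos: [381.6, -354.7, 124.4]
tcp_rot: [180.0, 0.1, 86.7]
ft_force: [-0.5, 0.4, 0.3]
finger_gap: 85.4
grip_force: 0.0
```

```bash
python3 -c "
from h import *
held(cams=())
for y in (72,24,-24,-72): clipped(y,('top',))
d=r.snapshot('top');a=ortho(d,32,3)[30:300,0:760];b=ortho(d,42,3)[30:330,600:1360]
cv2.imwrite('pics/o8.png',np.vstack([a,b]))"
```

```text
[ 381.6 -354.7  124.4] [1.80e+02 1.00e-01 8.67e+01] [-0.5  0.4  0.3] 85.4 0 rack xy -167.5 -596.8
top [(-82, 41, 'y', np.float64(71.9), 'ztop90', np.float64(58.8), 'x', np.float64(-59.7), np.float64(-50.4)), (-24, 118, 'y', np.float64(71.8), 'ztop90', np.float64(56.5), 'x', np.float64(-23.6), np.float64(22.6)), (44, 45, 'y', np.float64(72.2), 'ztop90', np.float64(56.5), 'x', np.float64(44.0), np.float64(63.6))]
top [(-82, 65, 'y', np.float64(24.2), 'ztop90', np.float64(60.9), 'x', np.float64(-64.6), np.float64(-50.5)), (-24, 146, 'y', np.float64(24.4), 'ztop90', np.float64(57.3), 'x', np.float64(-23.4), np.float64(23.2)), (44, 77, 'y', np.float64(24.9), 'ztop90', np.float64(56.9), 'x', np.float64(44.3), np.float64(71.8))]
top [(-82, 104, 'y', np.float64(-24.5), 'ztop90', np.float64(60.9), 'x', np.float64(-72.4), np.float64(-50.1)), (-24, 178, 'y', np.float64(-24.2), 'ztop90', np.float64(58.7), 'x', np.float64(-23.7), np.float64(23.9)), (44, 105, 'y', np.float64(-24.4), 'ztop90', np.float64(58.8), 'x', np.float64(44.2), np.float64(74.7))]
top [(-82, 150, 'y', np.float64(-72.9), 'ztop90', np.float64(62.2), 'x', np.float64(-79.0), np.float64(-50.1)), (-24, 200, 'y', np.float64(-71.7), 'ztop90', np.float64(60.0), 'x', np.float64(-23.9), np.float64(23.8)), (44, 149, 'y', np.float64(-71.8), 'ztop90', np.float64(60.2), 'x', np.float64(44.5), np.float64(81.0))]
```

View pics/o8.png

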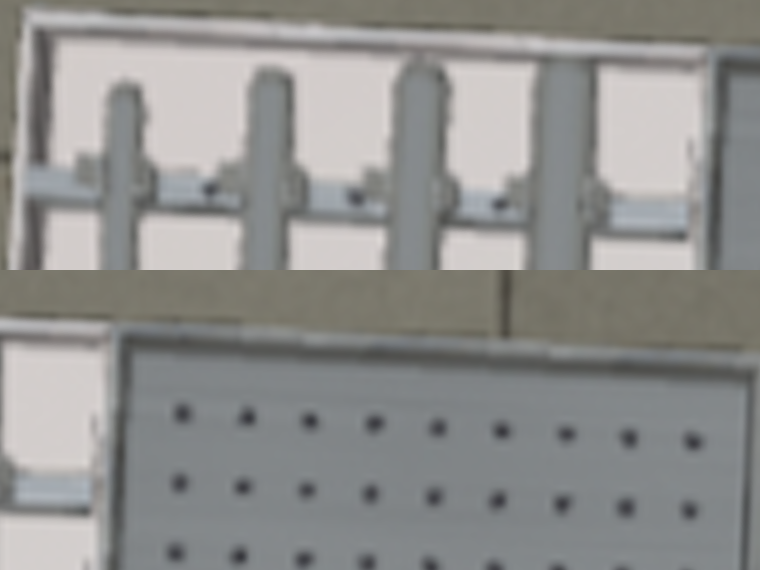

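Everything is in place. The rack corner is at the same pixel as before (25, 10). The pan's corner is 2–3 mm from both the rack and the lip line, and square. I'll let it settle, confirm nothing has moved, and hand in.

Call:
apply_moves:
  steps:
    - [1,0,0,0,0,0,0]
    - [1,0,0,0,0,0,0]
    - [1,0,0,0,0,0,0]
    - [1,0,0,0,0,0,0]
    - [1,0,0,0,0,0,0]
    - [1,0,0,0,0,0,0]
    - [1,0,0,0,0,0,0]
    - [1,0,0,0,0,0,0]

```text
time: 72.4
tool_pos: [384.1, -350.1, 124.3]
tcp_rot: [-180.0, 0.0, 87.0]
ft_force: [-0.3, -0.4, 0.1]
finger_gap: 85.4
grip_force: 0.0
```

```bash
python3 -c "
from h import *
d=r.snapshot('top');o=ortho(d,32,3)[30:300,0:760];p=cv2.imread('pics/o8.png')
b=ortho(d,42,3)[30:330,600:1360];df=cv2.absdiff(np.vstack([o,b]),p);m=df.max();print('max diff',m,df.mean())
if df.mean()<1: print(r.hand_in())"
```

```text
max diff 3 0.3386811326562019
the job is handed in; nothing more can be done
None
```

Job handed in at about 72 s (no verdict was returned): the rack is square in the back left corner, all four punches are clicked home with collars to the front, and the pan sits an estimated 2–3 mm from the rack and the back lip.

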